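# Rack the kiln props chamfer-down by feel

## Robot

A 7-joint arm with a two-finger parallel gripper is mounted at the origin on the work surface. World frame = base frame: x ahead of the robot, y to its left, z up, the work surface at z = 0. Lengths are in m, angles in rad, forces in N, time in s.
With the tool pointing down it reaches from about 0.4 to 0.85 m from the base axis. Payload 10.4 kg.
Tool frame: the origin (TCP) lies midway between the tips of the shut fingers; the grasp point (between the pads) lies 19 mm behind it; z points along the fingers, y is the line along which they close (so a half turn about z gives the same grasp; the last joint's range is limited). The gripper opens to 87 mm and grips with 3 to 60 N. Pads are 19 mm wide; open, the fingers measure 117 mm over their backs; the gripper's body (75 mm by 190 mm) begins 51 mm behind the grasp point.
Start: joints at [-1.145, 0.332, -0.065, 1.46, 0.022, 1.35, -0.088], TCP at [0.271, 0.563, 0.189] pointing down, gripper open.
Joint ranges: [-2.6, 2.6], [-0.5, 2.12], [-1.47, 1.34], [0.16, 2.42], [-1.27, 4.41], [0.06, 2.06], [-2.6, 2.6]. Speed limits (rad/s): [2.22, 2.22, 2.79, 2.79, 3.14, 3.14, 3.14].

## Interface

Orientations are given as a unit quaternion [x, y, z, w].
In Python, from bench import r gives the robot as it stands.
- The arm moves only by the tool arm_command, never from a script. Its arguments are lists of equal length, an entry for each row: "xyz": the shift along the world's x, y, z in m, a list of three; "rot": the turn, a rotation vector about the world's x, y, z in rad, a list of three. In form: {"xyz": [[tx, ty, tz], ...], "rot": [[ax, ay, az], ...]}. A call has 1 to 20 rows; each row is the pose to reach, as a shift and turn from the pose commanded when the call began; what a row does not reach only later rows make up. A row lasts 1/12 s, in which the tool goes at most 41.7 mm and 7.16 degrees, less where a joint would pass 70% of its speed; a pose out of reach is approached as far as the arm can. A call with a gripper value outside its range is refused whole. "grip" is the opening, from 0 (shut) to 1 (fully open), set as the call begins (left out, the last holds). The fingers move at their own pace and stop on an object; "squeeze" is the grip in N (left out, the last holds). Time passes only in rows, so rows that repeat a pose let the fingers close. It gives the time, the measured TCP pose, the force, the opening and the grip force at its end, in the units of the state.
- r.read_state(): the state, without advancing time (a new reading comes with each control period).
- r.camera(name): name is "scene" or "top" or "wrist"; returns the picture (384x512x3 uint8, red, green, blue); there is no depth.
- r.camera_model(name): a dict with "fx", "fy", "cx", "cy" (pixels), "T" (4x4, takes a point from camera to world coordinates). Camera axes: x right, y up, looking along -z (the intrinsics and any distortion apply to the point x, -y, -z); pixel columns grow to the right and rows downward; lengths in m; the calibration is good to about 2 mm. The wrist camera is an equidistant fisheye: a pixel r from the principal point sees the ray r / f radians off the axis. A picture is of the moment at which its call begins: read the wrist's pose just before it. camera_model takes no time and is no camera call; for the wrist camera it gives the pose at the moment of the call.
- r.close_job(): hands the job in; it is judged then, once.
Trained networks look in the newest picture that a camera, given by its name, has taken for a name from the list of things; names that differ only in an ending like _2 or _b are one class to them, and where a whole thing is asked for, a point or a joint stands for the part that bears it (a point fixed in the world has none). Each returns a list of dicts, best first, with "conf" (0 to 1); they miss things now and then, are a little off and sometimes report something else, mostly with a low value. They report only what shows in the picture. A call takes as long as a camera call.
- r.look_for(label, camera): "at" ([x, y, z] in m, in the coordinates of the camera as it stood for that picture, good to about 4 mm: the middle of the surface that is visible of it).
- r.spot_point(label, camera): "at" ([x, y, z] in m, in the coordinates of the camera as it stood for that picture, good to about 4 mm: a listed point, or the origin of a listed thing).
The state is a dict: "time": time; "joint_positions": joint angles; "joint_vel": joint speeds; "joint_torque": joint torques, N m; "ee_pos": TCP position; "eef_rot": TCP orientation; "ft_force": force on the tool from outside, world axes, zero at the start; "torque": the same for the moment, N m; "width": finger opening in m; "grip_force": force on a finger pad.
Only numpy, scipy, OpenCV 4.12 (cv2) and the standard library are available. Lean on these libraries where they do the work, as an engineer would, in place of code of your own. Each camera call takes 0.05 s, during which the arm holds its last target. There are 200 camera calls.

## Task

Load the sloping wooden rack with two of the kiln props lying in the grey tray, one in each pocket, chamfered end down and fully home so that it pushes the pocket's tell-tale pin in. Both ends of a prop are dipped black and look alike, so feel in the pocket which end went in: a square end stops early on a ledge, and that prop must come out and be turned end for end. Leave the props released in the rack, and do not disturb the cup, the jar or the bowl.

Things in the scene. Friction and masses are not known exactly. Their poses are not given: they have to be found in the camera images.
- rack: Fixed wooden rack 170 mm wide (its y), 160 mm high; origin at the centre of its underside, z up. Its thick sloping plate (50 mm across the bores, centred on them) has two pockets side by side along y, 84 mm apart. The way out of each bore is (cos 40 deg, 0, sin 40 deg) in the rack's frame: a prop goes in towards the rack's -x and down, 40 degrees below level.
- pocket0 (a point): Centre of the mouth of the pocket at the rack's -y side (in the rack's frame +30, -42, +135 mm; axes as the rack). Bore 27 mm wide with a 4 mm chamfered mouth. A ledge 36 mm deep leaves a 22 mm hole: a prop's square end stops on it, 36 mm deep; a chamfered end goes about 5.5 mm further, to 41.5 mm, pushing the pin.
- pocket1 (a point): Centre of the mouth of the other, identical pocket (42 mm to the rack's +y).
- pin0 (a joint): Tell-tale pin under pocket0, its red foot showing at the rack's back: 0 m = not pushed, 0.004 m = pushed right in by a chamfered end that is home; a square end leaves it at 0. Light spring, under 0.5 N; its tip waits 1.5 mm below the ledge. A prop let go while pressed hard springs back 1 to 2 mm: ease the push before opening.
- pin1 (a joint): The same under pocket1.
- tray: Fixed grey tray, 160 mm (its x) by 205 mm (its y); origin at the centre of its underside, z up. Three props lie in it along its x, 62 mm apart in y, each across two notched bars (at x = -45 and +45 mm, 12 mm wide, notch lips 50 mm high, 6 mm thick) between end stops 46 mm high. Between the bars it is open down to the floor, 12 mm above the table.
- rest0 (a point): Mid-point, on the axis, of the prop that starts at the tray's -y side (62 mm to -y, 50 mm above the table; axes as the tray; fixed to the tray). A prop is a ceramic rod 24 mm thick, 130 mm long, 0.11 to 0.18 kg, white with 20 mm of black at each end. One end is square, the other chamfered from 24 to 10 mm over its last 10 mm.
- rest1 (a point): The same for the middle rest and its prop. Which end of which prop is chamfered differs from start to start and cannot be seen.
- rest2 (a point): The same for the rest and prop at the tray's +y side.
- cup: Bystander: terracotta cup, 70 mm across, 70 mm high; origin at the centre of its underside.
- glaze_jar: Bystander: blue jar with a white cap, 60 mm across, 90 mm high; origin at the centre of its underside.
- bowl: Bystander: terracotta bowl, 90 mm across, 40 mm high; origin at the centre of its underside.

How it is judged:
By the outcome, as a careful person would: the job done as asked, in the order asked, and still so for the second after the job is handed in, with the robot touching nothing.
It also fails if it takes over 72 s, if anything falls off the work surface, if the arm or the gripper's body presses on something with over 40 N, if the wrist force passes 120 N, or if a joint passes its speed limit or range.

## Working session

There is one attempt and no reset: what is moved stays moved. The work goes in short steps, Python scripts to look and compute and a tool call to move; the robot and the scene stay as the last step left them, time stands still between calls to the robot, and variables do not carry over. Pictures are saved under pics/ and viewed, at most 10 in all, crops included, and the job is handed in when it is done.

Besides the shell and the picture viewer there is one more tool, called after ">>>" as name(argument=value, ...) on one line, values as JSON. arm_command: Moves the arm, as the interface text tells. Its arguments: {"type":"object","properties":{"xyz":{"type":"array"},"rot":{"type":"array"},"grip":{"type":"number"},"squeeze":{"type":"number"}},"required":["xyz","rot"]}

```bash
ls; mkdir -p pics; cat > h.py <<'E'
from bench import r
import numpy as np, cv2
from scipy.spatial.transform import Rotation as R
def w(cam,p,T=None):
    T=np.array(r.camera_model(cam)["T"]) if T is None else T
    return (T@np.r_[p,1])[:3]
def save(im,n): cv2.imwrite("pics/"+n,im[:,:,::-1])
E
python3 - <<'E'
from h import *
s=r.read_state();print(s["time"],s["ee_pos"],s["eef_rot"])
for c in ["scene","top"]:
    im=r.camera(c);save(im,c+".png")
    T=np.array(r.camera_model(c)["T"]);print(c,T[:3,3].round(3),r.camera_model(c)["fx"])
    for l in ["pocket0","pocket1","rack","tray","rest0","rest1","rest2","cup","glaze_jar","bowl"]:
        for d in r.spot_point(l,c)[:2]: print(l,round(d["conf"],2),w(c,d["at"],T).round(3))
print(r.read_state()["time"])
a=cv2.imread("pics/scene.png");b=cv2.imread("pics/top.png");cv2.imwrite("pics/both.png",cv2.resize(np.vstack([a,b]),None,fx=.78,fy=.78))
E
```

```text
pics
0.0 [0.27099457 0.5626946  0.18802937] [ 2.22508910e-01  9.74930375e-01 -7.30685100e-04 -1.23144690e-04]
scene [ 1.045 -0.383  0.829] 366.43015565108374
pocket0 0.75 [0.521 0.173 0.135]
pocket1 0.75 [0.521 0.173 0.135]
rack 0.88 [ 0.501  0.121 -0.002]
rack 0.73 [ 0.546 -0.188  0.052]
tray 0.96 [ 0.555 -0.253 -0.   ]
rest0 0.97 [ 0.547 -0.191  0.053]
rest0 0.94 [ 0.563 -0.31   0.049]
rest1 0.97 [ 0.547 -0.191  0.053]
rest1 0.94 [ 0.563 -0.31   0.049]
rest2 0.97 [ 0.547 -0.191  0.053]
rest2 0.94 [ 0.563 -0.31   0.049]
cup 0.71 [ 0.749 -0.034  0.003]
glaze_jar 0.58 [ 0.762  0.07  -0.001]
glaze_jar 0.46 [ 0.5    0.124 -0.003]
bowl 0.85 [ 0.414 -0.025 -0.002]
top [ 0.433 -0.019  1.046] 391.5717226905721
pocket0 0.96 [0.524 0.17  0.135]
pocket0 0.8 [0.535 0.086 0.135]
pocket1 0.96 [0.524 0.17  0.135]
pocket1 0.8 [0.535 0.086 0.135]
rack 0.88 [ 0.497  0.124 -0.006]
tray 0.86 [ 0.551 -0.25  -0.001]
tray 0.31 [ 0.762  0.065 -0.001]
rest0 0.64 [ 0.565 -0.315  0.045]
rest0 0.62 [ 0.558 -0.249  0.052]
rest1 0.64 [ 0.565 -0.315  0.045]
rest1 0.62 [ 0.558 -0.249  0.052]
rest2 0.64 [ 0.565 -0.315  0.045]
rest2 0.62 [ 0.558 -0.249  0.052]
cup 0.76 [ 0.749 -0.031 -0.005]
glaze_jar 0.71 [ 0.761  0.065 -0.005]
bowl 0.87 [ 0.412 -0.025  0.001]
1.1
```

View pics/both.png

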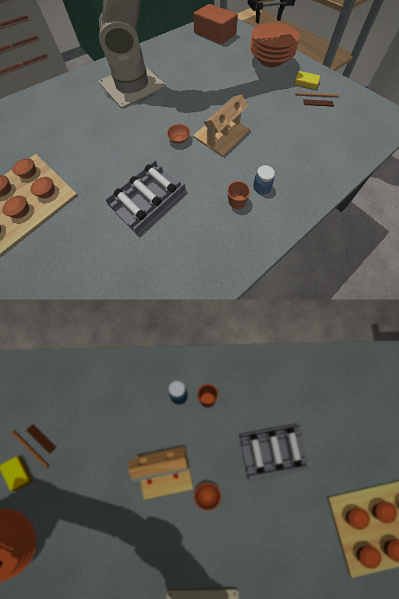

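The top view shows the rack with its pins facing the robot (red feet at about (150,480) and (178,475)) and its bores opening towards +x. The three props lie in the tray at about (255–295, 450). The rack is yawed about 7.5° and the tray about 8°. I'll move over the tray for a closer look.

>>> arm_command(xyz=[[0, 0, 0.04], [0.03, -0.03, 0.08], [0.1, -0.15, 0.12], [0.2, -0.3, 0.12], [0.26, -0.5, 0.12], [0.26, -0.5, 0.12], [0.26, -0.5, 0.12], [0.26, -0.5, 0.12], [0.26, -0.5, 0.12], [0.26, -0.5, 0.12], [0.26, -0.5, 0.12], [0.26, -0.5, 0.12], [0.26, -0.5, 0.12], [0.284, -0.813, 0.1], [0.284, -0.813, 0.1], [0.284, -0.813, 0.1], [0.284, -0.813, 0.1], [0.284, -0.813, 0.1], [0.284, -0.813, 0.1], [0.284, -0.813, 0.1]], rot=[[0, 0, 0], [0, 0, 0], [0, 0, 0.1], [0, 0, 0.2], [0, 0, 0.3], [0, 0, 0.4], [0, 0, 0.5], [0, 0, 0.588], [0, 0, 0.588], [0, 0, 0.588], [0, 0, 0.588], [0, 0, 0.588], [0, 0, 0.588], [0, 0, 0.588], [0, 0, 0.588], [0, 0, 0.588], [0, 0, 0.588], [0, 0, 0.588], [0, 0, 0.588], [0, 0, 0.588]], grip=0.8)

```text
time: 2.77
ee_pos: [0.5403, -0.1545, 0.2928]
eef_rot: [-0.07, 0.998, 0.0, 0.0]
ft_force: [0.7, 1.0, 0.8]
width: 0.0696
grip_force: 0.0
```

>>> arm_command(xyz=[[0.015, -0.095, -0.04], [0.015, -0.095, -0.04], [0.015, -0.095, -0.04], [0.015, -0.095, -0.04], [0.015, -0.095, -0.04]], rot=[[0, 0, 0], [0, 0, 0], [0, 0, 0], [0, 0, 0], [0, 0, 0]])

```text
time: 3.18
ee_pos: [0.5548, -0.2485, 0.2518]
eef_rot: [-0.068, 0.998, 0.0, -0.001]
ft_force: [0.5, 0.5, -0.4]
width: 0.0694
grip_force: 0.0
```

```bash
python3 - <<'E'
from h import *
s=r.read_state();print(s["time"],s["ee_pos"],s["eef_rot"],s["joint_positions"])
m=r.camera_model("wrist");T=np.array(m["T"]);im=r.camera("wrist");save(im,"w1.png");print(T.round(3),{k:m[k] for k in m if k!="T"})
for l in ["rest0","tray"]:
    for d in r.spot_point(l,"wrist")[:4]: print(l,round(d["conf"],2),w("wrist",d["at"],T).round(4))
E
```

```text
3.1833 [ 0.55478988 -0.24848521  0.25177985] [-6.83537555e-02  9.97660848e-01  3.09832536e-05 -7.72147656e-04] [-0.11290968  0.29318123  0.5840867   1.43604376 -0.16029635  1.46164006
  2.17673563]
[[-0.137 -0.959 -0.248  0.488]
 [ 0.991 -0.133 -0.035 -0.258]
 [ 0.    -0.251  0.968  0.449]
 [ 0.     0.     0.     1.   ]] {'fx': 297.3186396354542, 'fy': 297.3186396354542, 'cx': 255.0422845512664, 'cy': 194.22795354741757}
rest0 0.73 [ 0.5564 -0.251   0.0536]
rest0 0.62 [ 0.5693 -0.3112  0.0514]
rest0 0.55 [ 0.544  -0.1886  0.0522]
tray 0.95 [ 0.5558 -0.2511  0.0029]
```

View pics/w1.png

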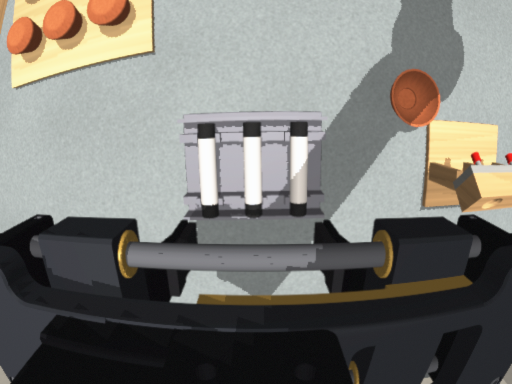

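The wrist view shows the three props running almost straight up the image: columns 207, 252 and 299, rows 125–215. I'll get the exact axes from the white bodies.

```bash
cat >> h.py <<'E'
def ray(m,u,v):
    T=np.array(m["T"]);d=np.array([u-m["cx"],v-m["cy"]]);rr=np.hypot(*d);th=rr/m["fx"]
    c=np.array([np.sin(th)*d[0]/rr,-np.sin(th)*d[1]/rr,-np.cos(th)]);return T[:3,3],T[:3,:3]@c
def onz(m,u,v,z):
    o,d=ray(m,u,v);return (o+d*(z-o[2])/d[2])[:2]
E
python3 - <<'E'
from h import *
m=r.camera_model("wrist");im=cv2.imread("pics/w1.png")
g=im.min(2);roi=np.zeros_like(g);roi[125:218,185:320]=1
n,lab,st,c=cv2.connectedComponentsWithStats(((g>165)&(roi>0)).astype(np.uint8))
for i in range(1,n):
    if st[i,4]<300: continue
    ys,xs=np.where(lab==i);
    P=np.array([onz(m,x,y,.058) for x,y in zip(xs,ys)])
    mu=P.mean(0);e=np.linalg.svd(P-mu,full_matrices=False)[2][0];e*=np.sign(e[0]);t=(P-mu)@e
    lo,hi=np.percentile(t,[1,99]);print(st[i],(mu+e*(lo+hi)/2).round(4),hi-lo,np.degrees(np.arctan2(e[1],e[0])))
E
```

```text
[ 219  133   69   75 3703] [ 0.5574 -0.2538] 0.10087587957162872 -38.82785938766809
[ 291  132   29   71 1102] [ 0.5436 -0.187 ] 0.09593857881925663 2.80057417777091
[ 185  139   33   66 1720] [ 0.5697 -0.3176] 0.08776514540107541 11.031852575903933
```

```bash
python3 - <<'E'
from h import *
m=r.camera_model("wrist");im=cv2.imread("pics/w1.png")
g=im.min(2).astype(int)
for c0 in (207,252,299):
    ctr=[]
    for y in range(140,201,4):
        row=g[y,c0-16:c0+17].astype(float);d=np.diff(row)
        a=np.argmax(d[:17]);b=15+np.argmin(d[15:]);ctr.append((y,c0-16+(a+b+1)/2,b-a))
    col=np.median(g[110:225,c0-3:c0+4],axis=1);d=np.diff(col)
    ya=110+np.argmax(d[:50]);yb=110+50+np.argmin(d[50:])
    k=np.polyfit([q[0] for q in ctr],[q[1] for q in ctr],1)
    p=[onz(m,np.polyval(k,y)+.0,y+.5,.062) for y in (ya,yb)]
    print(ya,yb,[q[1:] for q in ctr[::5]],p,np.linalg.norm(p[0]-p[1]),(p[0]+p[1])/2,np.degrees(np.arctan2(*(p[1]-p[0])[::-1])))
E
```

```text
137 204 [(np.float64(208.5), np.int64(22)), (np.float64(207.0), np.int64(17)), (np.float64(208.0), np.int64(17)), (np.float64(211.5), np.int64(22))] [array([ 0.52176773, -0.31633103]), array([ 0.61216923, -0.30144117])] 0.0916195324934594 [ 0.56696848 -0.3088861 ] 9.353105529222853
136 204 [(np.float64(251.5), np.int64(16)), (np.float64(252.0), np.int64(15)), (np.float64(252.5), np.int64(16)), (np.float64(253.0), np.int64(15))] [array([ 0.51268101, -0.25723462]), array([ 0.6036134 , -0.24231359])] 0.09214844542349843 [ 0.55814721 -0.2497741 ] 9.318580199690906
136 203 [(np.float64(295.5), np.int64(22)), (np.float64(298.0), np.int64(15)), (np.float64(298.5), np.int64(16)), (np.float64(298.5), np.int64(16))] [array([ 0.50352808, -0.19688492]), array([ 0.59354704, -0.18119946])] 0.09137530864007158 [ 0.54853756 -0.18904219] 9.88433032978804
```

>>> arm_command(xyz=[[-0.006, 0.0595, -0.05], [-0.006, 0.0595, -0.05], [-0.006, 0.0595, -0.09], [-0.006, 0.0595, -0.13], [-0.006, 0.0595, -0.16], [-0.006, 0.0595, -0.19], [-0.006, 0.0595, -0.205], [-0.006, 0.0595, -0.22], [-0.006, 0.0595, -0.22], [-0.006, 0.0595, -0.22]], rot=[[0, 0, 0.025], [0, 0, 0.025], [0, 0, 0.025], [0, 0, 0.025], [0, 0, 0.025], [0, 0, 0.025], [0, 0, 0.025], [0, 0, 0.025], [0, 0, 0.025], [0, 0, 0.025]], grip=0.5)

```text
time: 4.17
ee_pos: [0.5496, -0.1868, 0.0329]
eef_rot: [-0.083, 0.997, 0.0, -0.0]
ft_force: [0.5, 0.0, 0.1]
width: 0.0438
grip_force: 0.0
```

>>> arm_command(xyz=[[0, 0, 0], [0, 0, 0], [0, 0, 0], [0, 0, 0], [0, 0, 0], [0, 0, 0], [0, 0, 0]], rot=[[0, 0, 0], [0, 0, 0], [0, 0, 0], [0, 0, 0], [0, 0, 0], [0, 0, 0], [0, 0, 0]], grip=0, squeeze=40)

```text
time: 4.75
ee_pos: [0.5494, -0.188, 0.0326]
eef_rot: [-0.082, 0.997, 0.0, 0.0]
ft_force: [-0.3, -0.0, 0.5]
width: 0.0056
grip_force: 0.0
```

```bash
python3 - <<'E'
from h import *
s=r.read_state();print(s["width"],s["grip_force"],s["ft_force"])
save(np.vstack([r.camera("wrist")[150:,:],r.camera("scene")[150:350,0:512]]),"w2.png")
E
```

```text
0.005583246852823417 0.0 [-0.26359883 -0.0360557   0.51498341]
```

View pics/w2.png

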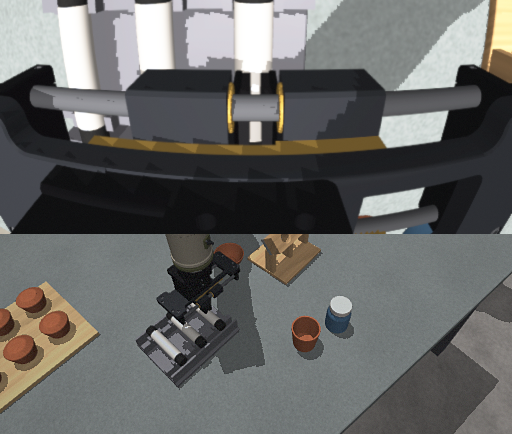

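```bash
python3 - <<'E'
from h import *
a=r.camera("scene")[200:350,110:290];a=cv2.resize(a,(720,600),interpolation=cv2.INTER_CUBIC)
save(a,"s3.png");s=r.read_state();print(s["width"],s["time"])
for d in r.spot_point("rest0","wrist"): print(d["conf"],w("wrist",d["at"]).round(3))
E
```

```text
0.0012260302635300673 4.9
```

View pics/s3.png

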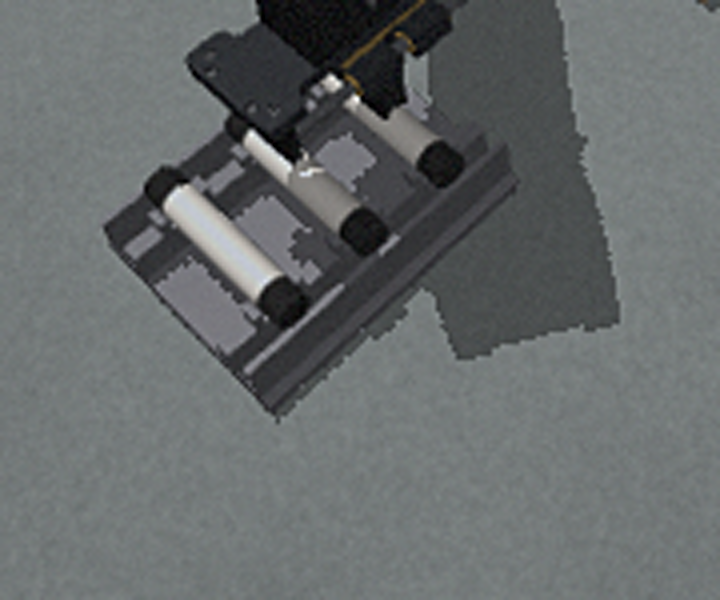

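>>> arm_command(xyz=[[0, 0, 0], [0, 0, 0], [0, 0, 0], [0, 0, 0.02], [0, 0, 0.05], [0, 0, 0.08], [0, 0, 0.1], [0, 0, 0.1], [0, 0, 0.1]], rot=[[0, 0, 0], [0, 0, 0], [0, 0, 0], [0, 0, 0], [0, 0, 0], [0, 0, 0], [0, 0, 0], [0, 0, 0], [0, 0, 0]])

```text
time: 5.7
ee_pos: [0.55, -0.1881, 0.1335]
eef_rot: [-0.082, 0.997, -0.0, 0.001]
ft_force: [0.8, 0.4, -0.9]
width: 0.0005
grip_force: 0.0
```

```bash
python3 - <<'E'
from h import *
s=r.read_state();print(s["width"],s["time"],s["ft_force"],s["grip_force"],s["joint_positions"])
a=r.camera("scene")[170:320,110:310];b=r.camera("wrist")[90:384]
save(np.vstack([cv2.resize(a,(400,300)),cv2.resize(b,(400,230))]),"s4.png")
E
```

```text
0.0004962069085408035 5.7 [ 0.79310008  0.40866582 -0.88013725] 0.0 [-0.19586258  0.29079499  0.53695535  1.68265185 -0.15816315  1.2092625
  2.1135373 ]
```

View pics/s4.png

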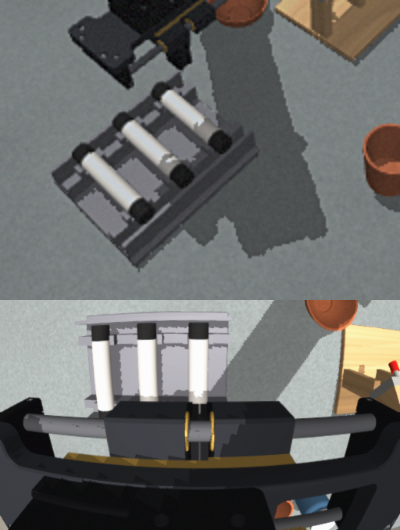

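```bash
python3 - <<'E'
from h import *
m=r.camera_model("scene");T=np.array(m["T"]);s=r.read_state()
p=np.array(s["ee_pos"]);Q=R.from_quat(s["eef_rot"]).as_matrix()
im=r.camera("scene");o=(100,130);k=5
a=cv2.resize(im[130:250,100:240],None,fx=k,fy=k,interpolation=cv2.INTER_CUBIC)
def pr(X):
    c=np.linalg.inv(T)@np.r_[X,1];return np.array([m["cx"]+m["fx"]*c[0]/-c[2],m["cy"]-m["fy"]*c[1]/-c[2]])
for z,col in ((0,(255,0,0)),(-.019,(0,255,0)),(-.07,(255,255,0))):
    u=pr(p+Q[:,2]*z);print(z,u);cv2.circle(a,tuple(int(q) for q in (u-o)*k),5,col,2)
for X in ([.5485,-.189,.05],):
    u=pr(np.array(X));cv2.circle(a,tuple(int(q) for q in (u-o)*k),5,(0,0,255),2)
save(a,"s5.png")
E
```

```text
0 [201.46196445 209.16019962]
-0.019 [200.28012604 204.3356001 ]
-0.07 [196.89784261 190.52815991]
```

View pics/s5.png

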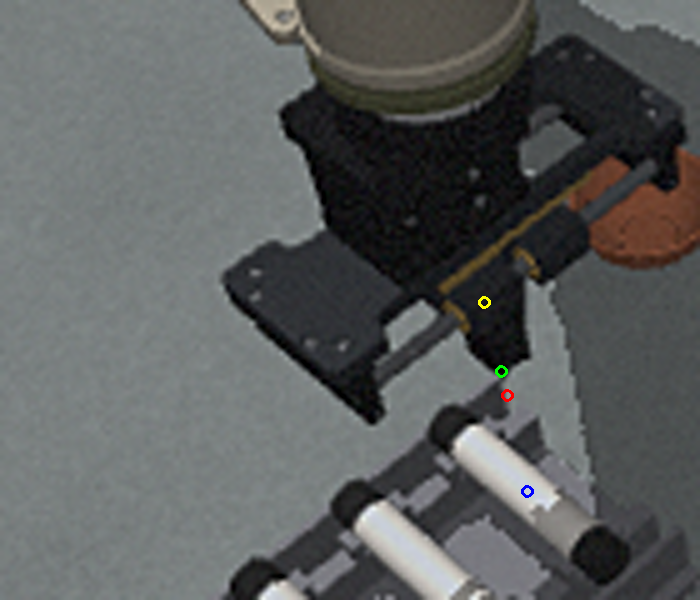

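The shut fingertips end about 25–30 mm short of the reported TCP: the tips show at (512,362), while the projected TCP is at (507,395). The fingers therefore closed just above the prop, and no prop has moved. I'll go down about 18 mm further than before, watch the force, then close.

>>> arm_command(xyz=[[0, 0, 0], [0, 0, 0], [0, 0, 0], [0, 0, 0], [0, 0, 0], [0, 0, -0.03], [0, 0, -0.06], [0, 0, -0.08], [0, 0, -0.095], [0, 0, -0.105], [0, 0, -0.11], [0, 0, -0.114], [0, 0, -0.118], [0, 0, -0.118]], rot=[[0, 0, 0], [0, 0, 0], [0, 0, 0], [0, 0, 0], [0, 0, 0], [0, 0, 0], [0, 0, 0], [0, 0, 0], [0, 0, 0], [0, 0, 0], [0, 0, 0], [0, 0, 0], [0, 0, 0], [0, 0, 0]], grip=0.5)

```text
time: 7.02
ee_pos: [0.5495, -0.188, 0.0145]
eef_rot: [-0.082, 0.997, 0.0, 0.0]
ft_force: [-0.7, -0.7, -0.3]
width: 0.0434
grip_force: 0.0
```

>>> arm_command(xyz=[[0, 0, 0], [0, 0, 0], [0, 0, 0], [0, 0, 0], [0, 0, 0]], rot=[[0, 0, 0], [0, 0, 0], [0, 0, 0], [0, 0, 0], [0, 0, 0]], grip=0)

```text
time: 7.43
ee_pos: [0.5498, -0.1893, 0.015]
eef_rot: [-0.082, 0.997, -0.001, 0.001]
ft_force: [0.8, -4.9, 1.3]
width: 0.0227
grip_force: 40.0
```

>>> arm_command(xyz=[[0, 0, 0], [0, 0, 0], [0, -0.0015, 0], [0, -0.0015, -0.006], [0, -0.0015, -0.012], [0, -0.0015, -0.016], [0, -0.0015, -0.02], [0, -0.0015, -0.02], [0, -0.0015, -0.02]], rot=[[0, 0, 0], [0, 0, 0], [0, 0, 0], [0, 0, 0], [0, 0, 0], [0, 0, 0], [0, 0, 0], [0, 0, 0], [0, 0, 0]], grip=0.45)

```text
time: 8.18
ee_pos: [0.5491, -0.1894, -0.0059]
eef_rot: [-0.082, 0.997, 0.0, -0.0]
ft_force: [0.1, 0.6, 0.1]
width: 0.0391
grip_force: 0.0
```

>>> arm_command(xyz=[[0, 0, 0], [0, 0, 0], [0, 0, 0], [0, 0, 0], [0, 0, 0], [0, 0, 0]], rot=[[0, 0, 0], [0, 0, 0], [0, 0, 0], [0, 0, 0], [0, 0, 0], [0, 0, 0]], grip=0)

```text
time: 8.68
ee_pos: [0.5495, -0.1895, -0.0053]
eef_rot: [-0.082, 0.997, -0.0, 0.0]
ft_force: [0.7, 0.0, 1.2]
width: 0.0227
grip_force: 39.2
```

```bash
cat >> h.py <<'E'
def tiltrot(psi,Q0,flip=False):
    """rotvec from Q0 to insertion attitude for rack yaw psi (deg)"""
    p=np.radians(psi+(180 if flip else 0));Rz=R.from_euler('z',psi,degrees=True)
    t=Rz.apply([np.sin(np.radians(40)),0,-np.cos(np.radians(40))]);y=Rz.apply([0,1,0])*(-1 if flip else 1)
    M=R.from_matrix(np.c_[np.cross(y,t),y,t]);return (M*R.from_quat(Q0).inv()).as_rotvec(),t,M
E
python3 - <<'E'
from h import *
s=r.read_state();print(tiltrot(7.5,s["eef_rot"])[0],tiltrot(7.5,s["eef_rot"],1)[0])
E
```

```text
[ 0.10260635 -0.69020658 -0.03187701] [-1.05291587 -0.15640997  2.92251471]
```

>>> arm_command(xyz=[[0, 0, 0.01], [0, 0, 0.03], [0, 0, 0.07], [0, 0, 0.11], [0, 0.01, 0.15], [0.01, 0.04, 0.18], [0.03, 0.07, 0.2], [0.045, 0.105, 0.2], [0.06, 0.14, 0.2], [0.075, 0.18, 0.2], [0.09, 0.22, 0.195], [0.105, 0.25, 0.19], [0.11, 0.28, 0.185], [0.1155, 0.2925, 0.178], [0.1155, 0.2925, 0.178], [0.1155, 0.2925, 0.178], [0.1155, 0.2925, 0.178]], rot=[[0, 0, 0], [0, 0, 0], [0, 0, 0], [0, 0, 0], [0, 0, 0], [0.015, -0.1, -0.005], [0.03, -0.2, -0.009], [0.045, -0.3, -0.014], [0.06, -0.4, -0.018], [0.074, -0.5, -0.023], [0.089, -0.6, -0.028], [0.103, -0.69, -0.032], [0.103, -0.69, -0.032], [0.103, -0.69, -0.032], [0.103, -0.69, -0.032], [0.103, -0.69, -0.032], [0.103, -0.69, -0.032]])

```text
time: 10.1
ee_pos: [0.6648, 0.1016, 0.1727]
eef_rot: [-0.061, 0.938, 0.022, 0.341]
ft_force: [0.6, -0.1, -2.9]
width: 0.0225
grip_force: 39.4
```

```bash
python3 - <<'E'
from h import *
s=r.read_state();print(s["time"],s["ee_pos"],s["eef_rot"],s["joint_positions"],s["ft_force"],s["width"])
T=np.array(r.camera_model("wrist")["T"])
ims={c:r.camera(c) for c in("wrist","scene","top")}
for c in ("wrist","top","scene"):
    Tc=T if c=="wrist" else None
    for l in ["pocket0","rack"]:
        for d in r.spot_point(l,c)[:3]:print(c,l,round(d["conf"],2),w(c,d["at"],Tc).round(4))
p=np.array(s["ee_pos"]);Q=R.from_quat(s["eef_rot"]).as_matrix()
c0=p-.0555*Q[:,2]; ax=Q[:,0]
m=r.camera_model("scene");Ts=np.array(m["T"])
def pr(X):
    c=np.linalg.inv(Ts)@np.r_[X,1];return np.array([m["cx"]+m["fx"]*c[0]/-c[2],m["cy"]-m["fy"]*c[1]/-c[2]])
o=(240,90);k=4;a=cv2.resize(ims["scene"][90:240,240:390],None,fx=k,fy=k,interpolation=cv2.INTER_CUBIC)
for z in (-.065,0,.065): cv2.circle(a,tuple(int(q) for q in (pr(c0+ax*z)-o)*k),4,(255,0,0),2)
save(a,"s6.png");save(ims["wrist"],"w6.png");save(ims["top"],"t6.png")
E
```

```text
10.1 [0.66481991 0.10163211 0.17274698] [-0.06073805  0.93788467  0.0222052   0.34086678] [-0.46842395 -0.02242596  0.19522159  2.10068141  0.2581501   0.38203426
  1.22258511] [ 0.5909906  -0.05595983 -2.89497187] 0.022499567231266754
wrist pocket0 0.98 [0.5336 0.0864 0.1413]
wrist pocket0 0.95 [0.5199 0.1704 0.1399]
top pocket0 0.8 [0.5355 0.086  0.1365]
top pocket0 0.63 [0.524  0.1673 0.1386]
top pocket0 0.32 [ 0.5446 -0.1911  0.0471]
scene pocket0 0.98 [0.5211 0.168  0.1351]
scene pocket0 0.74 [ 5.545e-01 -2.549e-01 -2.000e-04]
scene rack 0.89 [ 0.4988  0.1213 -0.0019]
```

View pics/s6.png

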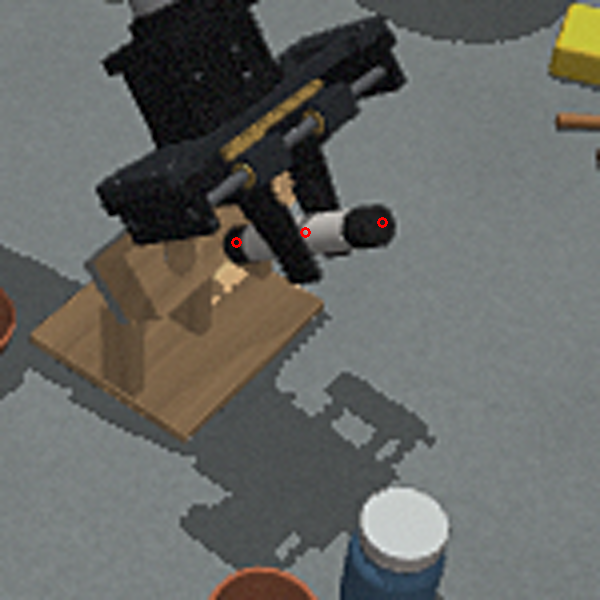

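The predicted prop axis (red dots) lies on the held prop, with its ends near (237,242) and (375,224). So the TCP shift is along the tool, and I can insert using pocket0 at about (0.535, 0.0865, 0.135) with a rack yaw of about 8.5°.

>>> arm_command(xyz=[[-0.02, -0.001, -0.017], [-0.0372, -0.0012, -0.0313], [-0.0372, -0.0012, -0.0313], [-0.0372, -0.0012, -0.0313], [-0.041, -0.0018, -0.0345], [-0.0448, -0.0024, -0.0377], [-0.0486, -0.0029, -0.0409], [-0.0524, -0.0035, -0.0442], [-0.0524, -0.0035, -0.0442]], rot=[[0, 0, 0.0175], [0, 0, 0.0175], [0, 0, 0.0175], [0, 0, 0.0175], [0, 0, 0.0175], [0, 0, 0.0175], [0, 0, 0.0175], [0, 0, 0.0175], [0, 0, 0.0175]])

```text
time: 11.3
ee_pos: [0.6203, 0.1011, 0.1381]
eef_rot: [-0.069, 0.934, 0.028, 0.35]
ft_force: [18.9, -1.8, 13.0]
width: 0.0228
grip_force: 39.1
```

```bash
cat >> h.py <<'E'
def depth(pk,psi=8.5,off=.066,b=.0555):
    s=r.read_state();Q=R.from_quat(s["eef_rot"]).as_matrix();Rz=R.from_euler('z',psi,degrees=True)
    d=Rz.apply([np.cos(.6981),0,np.sin(.6981)]);y=Rz.apply([0,1,0]);n=np.cross(d,y)
    t=Rz.apply([np.sin(.6981),0,-np.cos(.6981)])
    g=np.array(s["ee_pos"])-b*Q[:,2]-pk;f=np.array(s["ft_force"])
    print("t",s["time"],"in mm",round((off-g@d)*1e3,1),"lat y,t mm",(1e3*np.array([g@y,g@t])).round(1),"F d,y,t",np.array([f@d,f@y,f@t]).round(1),"att",np.degrees(tiltrot(psi,s["eef_rot"])[0]).round(2),"w",round(s["width"],4),"M",np.round(s["torque"],2))
P0=np.array([.5347,.0865,.135]);P1=np.array([.5223,.1695,.135])
E
python3 -c "
from h import *
depth(P0);r.camera('wrist');T=np.array(r.camera_model('wrist')['T'])
for d in r.spot_point('pocket0','wrist')[:3]:print(round(d['conf'],2),w('wrist',d['at'],T).round(4))"
```

```text
t 11.3 in mm -1.5 lat y,t mm [ 1.6 -2.1] F d,y,t [22.5 -4.5  1.9] att [-0.39  1.04 -0.03] w 0.0228 M [-0.09 -4.21 -0.59]
0.87 [0.5309 0.0859 0.1395]
0.57 [0.5181 0.1663 0.1408]
```

>>> arm_command(xyz=[[0.0045, 0.0007, 0.0038], [0.0121, 0.0018, 0.0103], [0.0121, 0.0018, 0.0103], [0.0121, 0.0018, 0.0103]], rot=[[0, 0, 0], [0, 0, 0], [0, 0, 0], [0, 0, 0]])

```text
time: 11.73
ee_pos: [0.6248, 0.1014, 0.1388]
eef_rot: [-0.07, 0.937, 0.026, 0.341]
ft_force: [-0.1, -0.2, -1.9]
width: 0.0232
grip_force: 39.4
```

```bash
cat >> h.py <<'E'
def proj(m,X):
    c=np.linalg.inv(np.array(m["T"]))@np.r_[X,1];v=np.array([c[0],-c[1],-c[2]])
    if abs(m["fx"]-297.3)<1:
        rr=np.hypot(v[0],v[1]);th=np.arctan2(rr,v[2]);return np.array([m["cx"],m["cy"]])+m["fx"]*th*v[:2]/rr
    return np.array([m["cx"]+m["fx"]*v[0]/v[2],m["cy"]+m["fy"]*v[1]/v[2]])
def view(cams,name,pk,size=400,win=100,psi=8.5):
    s=r.read_state();Q=R.from_quat(s["eef_rot"]).as_matrix();Rz=R.from_euler('z',psi,degrees=True)
    y=Rz.apply([0,1,0]);t=Rz.apply([np.sin(.6981),0,-np.cos(.6981)])
    ph=np.linspace(0,2*np.pi,40);ax=Q[:,0]*(-1 if Q[0,0]>0 else 1)
    g=np.array(s["ee_pos"])-.0555*Q[:,2];out=[]
    for c in cams:
        m=r.camera_model(c);im=r.camera(c);u0=proj(m,pk);o=np.clip(u0-win/2,0,[512-win,384-win]).astype(int);k=size/win
        a=cv2.resize(im[o[1]:o[1]+win,o[0]:o[0]+win],(size,size),interpolation=cv2.INTER_CUBIC)
        for C,e1,e2,rad,col in ((pk,y,t,.0175,(255,0,0)),(g+ax*.066,Q[:,1],Q[:,2],.012,(0,255,0))):
            pts=np.array([(proj(m,C+rad*(np.cos(f)*e1+np.sin(f)*e2))-o+.5)*k for f in ph])
            cv2.polylines(a,[pts.astype(np.int32)],True,col,1)
        out.append(a)
    save(np.hstack(out),name)
E
python3 -c "
from h import *
depth(P0);view(['wrist','scene'],'v7.png',P0)"
```

```text
t 11.7333 in mm -6.4 lat y,t mm [1.4 0.3] F d,y,t [-1.3 -0.2  1.4] att [-0.03 -0.    0.  ] w 0.0232 M [-0.09  1.01  0.01]
```

View pics/v7.png

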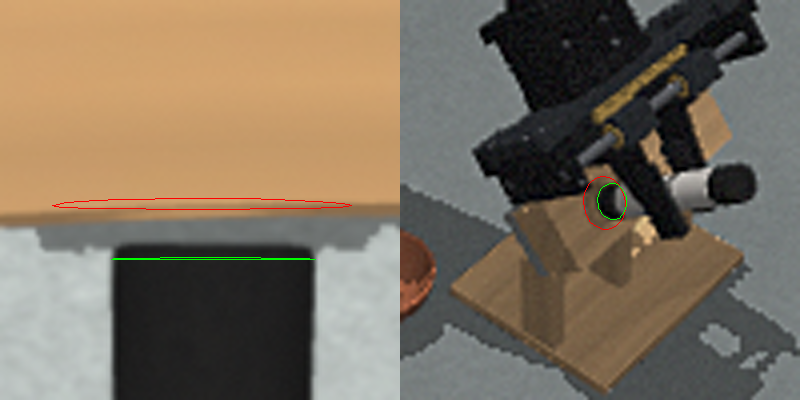

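The wrist half shows the plate's front edge running from (0,217) to (400,208). That slope means the rack is yawed about 1.3° more than the tool. The prop end at row 245 is centred at column 213, about 1.5 mm to +y of the expected mouth. I'll correct yaw and offset and insert again gently.

>>> arm_command(xyz=[[-0.0012, 0.0, -0.0017], [-0.0012, 0.0, -0.0017], [-0.0012, 0.0, -0.0017], [-0.0035, -0.0004, -0.0036], [-0.0057, -0.0008, -0.0056], [-0.008, -0.0012, -0.0075], [-0.0102, -0.0016, -0.0094], [-0.0125, -0.002, -0.0113], [-0.0125, -0.002, -0.0113], [-0.0125, -0.002, -0.0113]], rot=[[0, 0, 0.023], [0, 0, 0.023], [0, 0, 0.023], [0, 0, 0.023], [0, 0, 0.023], [0, 0, 0.023], [0, 0, 0.023], [0, 0, 0.023], [0, 0, 0.023], [0, 0, 0.023]])

```text
time: 12.67
ee_pos: [0.6118, 0.0993, 0.127]
eef_rot: [-0.08, 0.936, 0.029, 0.34]
ft_force: [-0.3, -0.6, -1.5]
width: 0.0225
grip_force: 39.4
```

```bash
sed -i 's/psi=8.5/psi=9.8/;s/off=.066/off=.0644/;s/^P0=.*/P0=np.array([.536,.0866,.135]);P1=np.array([.5217,.1694,.135])/' h.py
python3 -c "
from h import *
depth(P0)"
```

```text
t 12.6667 in mm 10.6 lat y,t mm [-0.4  0. ] F d,y,t [-1.3 -0.5  0.9] att [-0.01 -0.06 -0.03] w 0.0225 M [-0.13  1.03 -0.05]
```

It's entering freely: 10.6 mm deep with no contact force. Pushing on.

>>> arm_command(xyz=[[-0.003, -0.0005, -0.0026], [-0.006, -0.001, -0.0051], [-0.009, -0.0016, -0.0077], [-0.0121, -0.0021, -0.0103], [-0.0151, -0.0026, -0.0129], [-0.0166, -0.0029, -0.0141], [-0.0181, -0.0031, -0.0154], [-0.0196, -0.0034, -0.0167], [-0.0211, -0.0036, -0.018], [-0.0226, -0.0039, -0.0193], [-0.0226, -0.0039, -0.0193], [-0.0226, -0.0039, -0.0193]], rot=[[0, 0, 0], [0, 0, 0], [0, 0, 0], [0, 0, 0], [0, 0, 0], [0, 0, 0], [0, 0, 0], [0, 0, 0], [0, 0, 0], [0, 0, 0], [0, 0, 0], [0, 0, 0]])

```text
time: 13.67
ee_pos: [0.5945, 0.0967, 0.114]
eef_rot: [-0.08, 0.934, 0.031, 0.346]
ft_force: [13.9, -1.3, 8.8]
width: 0.0229
grip_force: 39.1
```

```bash
python3 -c "
from h import *
depth(P0)"
```

```text
t 13.6667 in mm 33.1 lat y,t mm [-0.2 -1.3] F d,y,t [16.  -3.6  1.9] att [-0.25  0.62 -0.05] w 0.0229 M [-0.24 -2.62 -0.39]
```

It stopped at about 33–34 mm with 16 N, well short of 41.5 mm, so this is the square end on the ledge. I'll pull the prop out and turn it half a turn about the tool axis.

>>> arm_command(xyz=[[0.0057, 0.001, 0.0048], [0.015, 0.0026, 0.0129], [0.0302, 0.0052, 0.0257], [0.0453, 0.0078, 0.0386], [0.0687, 0.0119, 0.0585], [0.0687, 0.0119, 0.0585], [0.0687, 0.0119, 0.0585], [0.0687, 0.0119, 0.0585], [0.0687, 0.0119, 0.0585], [0.0687, 0.0119, 0.0585], [0.0687, 0.0119, 0.0585], [0.0687, 0.0119, 0.0585], [0.0687, 0.0119, 0.0585], [0.0687, 0.0119, 0.0585], [0.0687, 0.0119, 0.0585], [0.0687, 0.0119, 0.0585], [0.0687, 0.0119, 0.0585], [0.0687, 0.0119, 0.0585], [0.0687, 0.0119, 0.0585], [0.0687, 0.0119, 0.0585]], rot=[[0, 0, 0], [0, 0, 0], [0, 0, 0], [0, 0, 0], [0, 0, 0], [0.076, 0.013, -0.092], [0.152, 0.026, -0.184], [0.228, 0.039, -0.276], [0.304, 0.053, -0.368], [0.38, 0.066, -0.46], [0.456, 0.079, -0.552], [0.532, 0.092, -0.643], [0.608, 0.105, -0.735], [0.684, 0.118, -0.827], [0.76, 0.131, -0.919], [0.836, 0.144, -1.011], [0.912, 0.158, -1.103], [0.988, 0.171, -1.195], [0.988, 0.171, -1.195], [0.988, 0.171, -1.195]])

```text
time: 15.33
ee_pos: [0.6577, 0.1074, 0.1658]
eef_rot: [0.6, 0.723, 0.26, 0.222]
ft_force: [-0.1, 0.9, -1.9]
width: 0.0227
grip_force: 39.0
```

```bash
python3 -c "
from h import *
s=r.read_state();print(s['ee_pos'],s['joint_positions'],tiltrot(9.8,s['eef_rot'],1)[0],tiltrot(9.8,s['eef_rot'],0)[0])"
```

```text
[0.65770105 0.10735511 0.16577099] [-0.43388186 -0.02623307  0.16768035  2.12074935  0.18322202  0.35701323
 -0.22723592] [ 1.0034554   0.17316862 -1.21558894] [-0.98515096 -0.1714909   1.19195335]
```

>>> arm_command(xyz=[[0, 0, 0], [0, 0, 0], [0, 0, 0], [0, 0, 0], [0, 0, 0], [0, 0, 0], [0, 0, 0], [0, 0, 0], [0, 0, 0], [0, 0, 0], [0, 0, 0], [0, 0, 0], [0, 0, 0], [-0.01, -0.0017, -0.0085], [-0.0331, -0.0055, -0.0279], [-0.0331, -0.0055, -0.0279], [-0.0331, -0.0055, -0.0279], [-0.0331, -0.0055, -0.0279]], rot=[[0.077, 0.013, -0.093], [0.154, 0.027, -0.187], [0.231, 0.04, -0.28], [0.308, 0.053, -0.373], [0.385, 0.066, -0.467], [0.462, 0.08, -0.56], [0.539, 0.093, -0.653], [0.616, 0.106, -0.747], [0.693, 0.12, -0.84], [0.77, 0.133, -0.933], [0.847, 0.146, -1.027], [0.924, 0.16, -1.12], [1.0035, 0.1732, -1.2156], [1.0035, 0.1732, -1.2156], [1.0035, 0.1732, -1.2156], [1.0035, 0.1732, -1.2156], [1.0035, 0.1732, -1.2156], [1.0035, 0.1732, -1.2156]])

```text
time: 16.83
ee_pos: [0.6254, 0.102, 0.139]
eef_rot: [0.936, 0.079, 0.341, -0.029]
ft_force: [-0.2, -0.2, -1.0]
width: 0.023
grip_force: 39.0
```

```bash
python3 -c "
from h import *
s=r.read_state();print(s['ee_pos'],s['joint_positions'],tiltrot(9.8,s['eef_rot'],1)[0]);depth(P0,off=.0627)"
```

```text
[0.62540551 0.10204753 0.1390065 ] [-0.37704592 -0.06087238  0.0992268   2.21897471  0.25759466  0.29640699
 -1.89709649] [-6.52956098e-05  5.28378805e-04  1.74105991e-03]
t 16.8333 in mm -9.3 lat y,t mm [ 0.1 -0.3] F d,y,t [-0.8 -0.1  0.6] att [ 114.02   19.59 -137.8 ] w 0.023 M [-0.19  1.07  0.  ]
```

>>> arm_command(xyz=[[-0.003, -0.0005, -0.0026], [-0.006, -0.001, -0.0051], [-0.009, -0.0016, -0.0077], [-0.0121, -0.0021, -0.0103], [-0.0151, -0.0026, -0.0129], [-0.0181, -0.0031, -0.0154], [-0.0211, -0.0037, -0.018], [-0.0242, -0.0042, -0.0206], [-0.0272, -0.0047, -0.0231], [-0.0294, -0.0051, -0.0251], [-0.0317, -0.0055, -0.027], [-0.034, -0.0059, -0.0289], [-0.0362, -0.0063, -0.0309], [-0.0385, -0.0067, -0.0328], [-0.0408, -0.007, -0.0347], [-0.0408, -0.007, -0.0347], [-0.0408, -0.007, -0.0347]], rot=[[0, 0, 0], [0, 0, 0], [0, 0, 0], [0, 0, 0], [0, 0, 0], [0, 0, 0], [0, 0, 0], [0, 0, 0], [0, 0, 0], [0, 0, 0], [0, 0, 0], [0, 0, 0], [0, 0, 0], [0, 0, 0], [0, 0, 0], [0, 0, 0], [0, 0, 0]])

```text
time: 18.25
ee_pos: [0.5847, 0.0948, 0.1044]
eef_rot: [0.936, 0.078, 0.341, -0.029]
ft_force: [1.5, -2.0, 0.5]
width: 0.0228
grip_force: 38.9
```

```bash
python3 -c "
from h import *
depth(P0,off=.0627)"
```

```text
t 18.25 in mm 44.6 lat y,t mm [-0.1 -0.3] F d,y,t [ 1.2 -2.2  0.4] att [ 113.95   19.56 -137.65] w 0.0228 M [-0.6   0.39 -0.24]
```

It's past the ledge, so the chamfered end is in. Seating it the last bit.

>>> arm_command(xyz=[[-0.0015, -0.0003, -0.0013], [-0.003, -0.0005, -0.0026], [-0.0045, -0.0008, -0.0039], [-0.0045, -0.0008, -0.0039], [-0.0045, -0.0008, -0.0039]], rot=[[0, 0, 0], [0, 0, 0], [0, 0, 0], [0, 0, 0], [0, 0, 0]])

```text
time: 18.67
ee_pos: [0.5835, 0.0949, 0.1044]
eef_rot: [0.935, 0.078, 0.345, -0.03]
ft_force: [10.5, -2.7, 7.6]
width: 0.0225
grip_force: 39.5
```

```bash
python3 -c "
from h import *
depth(P0,off=.0627)"
```

```text
t 18.6667 in mm 45.9 lat y,t mm [ 0.1 -1. ] F d,y,t [12.4 -4.4  0.5] att [ 114.44   19.76 -137.18] w 0.0225 M [-0.56 -1.95 -0.47]
```

>>> arm_command(xyz=[[0.0015, 0.0003, 0.0013], [0.0034, 0.0006, 0.0029], [0.0034, 0.0006, 0.0029]], rot=[[0, 0, 0], [0, 0, 0], [0, 0, 0]])

```text
time: 18.92
ee_pos: [0.5845, 0.0949, 0.1044]
eef_rot: [0.936, 0.078, 0.342, -0.03]
ft_force: [6.2, -2.6, 4.2]
width: 0.0224
grip_force: 39.4
```

```bash
python3 -c "
from h import *
depth(P0,off=.0627)"
```

```text
t 18.9167 in mm 44.9 lat y,t mm [-0.  -0.4] F d,y,t [ 7.  -3.6  0.5] att [ 114.05   19.6  -137.54] w 0.0224 M [-0.64 -0.55 -0.4 ]
```

>>> arm_command(xyz=[[0.0011, 0.0002, 0.001], [0.0011, 0.0002, 0.001], [0.0011, 0.0002, 0.001]], rot=[[0, 0, 0], [0, 0, 0], [0, 0, 0]])

```text
time: 19.17
ee_pos: [0.5847, 0.0949, 0.1043]
eef_rot: [0.936, 0.078, 0.341, -0.029]
ft_force: [4.6, -3.0, 2.6]
width: 0.0228
grip_force: 39.3
```

>>> arm_command(xyz=[[0, 0, 0], [0, 0, 0], [0, 0, 0], [0, 0, 0], [-0.006, -0.001, 0.008], [-0.019, -0.0033, 0.023], [-0.038, -0.0065, 0.046], [-0.06, -0.01, 0.073], [-0.06, -0.01, 0.073], [-0.06, -0.01, 0.073]], rot=[[0, 0, 0], [0, 0, 0], [0, 0, 0], [0, 0, 0], [0, 0, 0], [0, 0, 0], [0, 0, 0], [0, 0, 0], [0, 0, 0], [0, 0, 0]], grip=0.5)

```text
time: 20.0
ee_pos: [0.5245, 0.0854, 0.1794]
eef_rot: [0.936, 0.078, 0.343, -0.03]
ft_force: [-0.4, 0.1, -0.8]
width: 0.0435
grip_force: 0.0
```

```bash
cat >> h.py <<'E'
def outer(c="wrist"):
    pass
E
python3 - <<'E'
from h import *
s=r.read_state();print(s["time"],s["ee_pos"],s["joint_positions"])
im=r.camera("wrist");m=r.camera_model("wrist");save(im,"w8.png");sc=r.camera("scene")
# overlay predicted home prop (circle at mouth, outer end 88.5) and a 5.5 mm proud one
Rz=R.from_euler('z',9.8,degrees=True);d=Rz.apply([np.cos(.6981),0,np.sin(.6981)]);up=Rz.apply([-np.sin(.6981),0,np.cos(.6981)])
for L in (0,.0685,.0885): print(L,proj(m,P0+d*(L-.0022)+up*.012))
ms=r.camera_model("scene")
for L in (0,.0885): print("scene",proj(ms,P0+d*(L-.0022)))
a=cv2.resize(sc[90:240,240:390],(400,400),interpolation=cv2.INTER_CUBIC)
save(np.hstack([cv2.resize(im,(400,400)) ,a]),"v8.png")
E
```

```text
20.0 [0.5245408  0.08535365 0.17939644] [-0.38628743 -0.39281477  0.05818409  2.38039729  0.27051772  0.47020125
 -1.92674038]
0 [255.20996821 232.09794265]
0.0685 [254.91110546 147.35250446]
0.0885 [254.81790802 121.03350935]
scene [285.55251933 152.61847416]
scene [307.5711021  149.04796961]
```

View pics/v8.png

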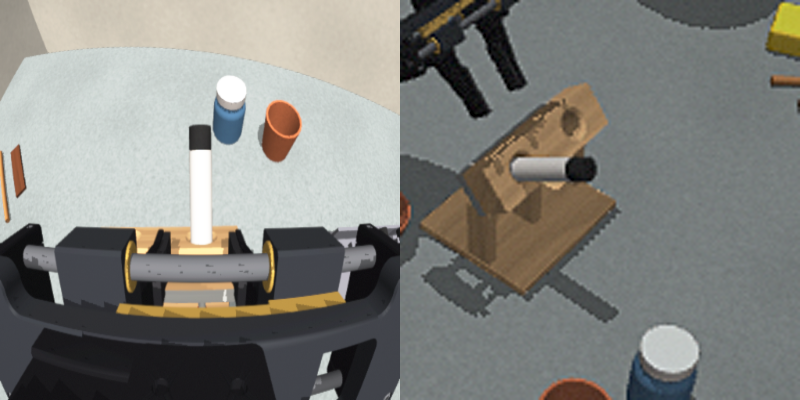

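The wrist half shows the prop standing in pocket0, with its outer end near (200,125) in the scaled view. I'll measure how far it stands out numerically.

```bash
python3 - <<'E'
from h import *
im=cv2.imread("pics/w8.png").astype(int);col=np.median(im[:,250:261].min(2),axis=1)
d=np.diff(col);print("end",100+np.argmin(d[100:130]),"bound",130+np.argmax(d[130:160]));print(col[110:160].astype(int));print(im[225:245,255].tolist())
m=r.camera_model("wrist");Rz=R.from_euler('z',9.8,degrees=True);D=Rz.apply([np.cos(.6981),0,np.sin(.6981)]);up=Rz.apply([-np.sin(.6981),0,np.cos(.6981)])
for L in np.arange(.06,.1,.004): print(round(L,4),proj(m,P0+D*L+up*.012)[1].round(1))
# pins: red foot centroids in top before/now
t0=cv2.imread("pics/top.png").astype(int);t1=r.camera("top")[:,:,::-1].astype(int);save(t1[:,:,::-1],"t9.png")
mt=r.camera_model("top");
for nm,t in(("before",t0),("now",t1)):
    M=((t[:,:,2]>150)&(t[:,:,1]<70)&(t[:,:,0]<70)).astype(np.uint8);n,l,st,c=cv2.connectedComponentsWithStats(M[180:260,150:270])
    print(nm,[(st[i,4],(c[i]+[150,180]).round(1).tolist()) for i in range(1,n)])
E
```

```text
end 119 bound 143
[204 206 206 207 205 204 206 206 200 143  71  55  54  53  54  54  54  54
  55  55  55  55  55  54  55  54  55  55  54  54  55  55  53 119 252 255
 255 255 255 255 255 255 255 255 255 255 255 255 255 255]
[[255, 255, 255], [255, 255, 255], [255, 255, 255], [255, 255, 255], [255, 255, 255], [255, 255, 255], [255, 255, 255], [255, 255, 255], [254, 254, 254], [239, 246, 250], [143, 189, 228], [120, 177, 224], [126, 185, 231], [160, 228, 252], [178, 243, 255], [179, 244, 255], [178, 243, 255], [176, 242, 254], [171, 238, 254], [123, 166, 208]]
0.06 154.3
0.064 149.1
0.068 143.8
0.072 138.5
0.076 133.2
0.08 127.9
0.084 122.6
0.088 117.3
0.092 112.0
0.096 106.7
0.1 101.4
before []
now [][ WARN:0@0.450] global loadsave.cpp:1063 imwrite_ Unsupported depth image for selected encoder is fallbacked to CV_8U.
```

```bash
python3 - <<'E'
from h import *
for nm in("top.png","t9.png","w1.png"):
    t=cv2.imread("pics/"+nm).astype(int);x0,x1,y0,y1=(150,270,180,260) if nm!="w1.png" else (420,512,140,215)
    t=t[y0:y1,x0:x1];M=((t[:,:,2]>1.9*t[:,:,1])&(t[:,:,2]>60)).astype(np.uint8);n,l,st,c=cv2.connectedComponentsWithStats(M)
    mm=[(int(st[i,4]),[round(float(q),1) for q in c[i]+[x0,y0]],st[i,2:4].tolist()) for i in range(1,n) if st[i,4]>2];print(nm,mm)
E
```

```text
top.png [(26, [224.8, 226.2], [6, 6]), (25, [191.0, 233.4], [5, 6]), (436, [260.3, 248.2], [20, 25])]
t9.png [(18, [225.0, 226.5], [5, 4]), (166, [263.8, 252.1], [16, 24])]
w1.png [(71, [475.7, 156.9], [9, 12]), (49, [508.9, 157.5], [6, 11])]
```

```bash
python3 - <<'E'
from h import *
s=r.read_state();y=np.radians(99.3+180);yv=np.array([np.cos(y),np.sin(y),0]);t=np.array([0,0,-1.])
M=R.from_matrix(np.c_[np.cross(yv,t),yv,t]);print((M*R.from_quat(s["eef_rot"]).inv()).as_rotvec(),np.array([.555,-.2503,.1])-s["ee_pos"])
E
```

```text
[-0.11517621  0.6863711  -0.00423831] [ 0.03106988 -0.3350636  -0.07538279]
```

>>> arm_command(xyz=[[-0.005, 0, 0.035], [0, -0.01, 0.07], [0.005, -0.04, 0.09], [0.01, -0.08, 0.09], [0.015, -0.12, 0.085], [0.02, -0.16, 0.075], [0.025, -0.2, 0.06], [0.03, -0.235, 0.04], [0.031, -0.27, 0.02], [0.031, -0.3, 0.0], [0.031, -0.325, -0.03], [0.031, -0.335, -0.06], [0.031, -0.335, -0.075], [0.031, -0.335, -0.075], [0.031, -0.335, -0.075]], rot=[[0, 0, 0], [0, 0, 0], [-0.0115, 0.0686, 0], [-0.023, 0.137, 0], [-0.0345, 0.206, 0], [-0.046, 0.275, 0], [-0.0575, 0.343, 0], [-0.069, 0.412, 0], [-0.0805, 0.48, 0], [-0.092, 0.549, -0.003], [-0.1035, 0.618, -0.003], [-0.115, 0.6864, -0.004], [-0.115, 0.6864, -0.004], [-0.115, 0.6864, -0.004], [-0.115, 0.6864, -0.004]])

```text
time: 21.4
ee_pos: [0.5543, -0.2506, 0.0999]
eef_rot: [0.997, 0.081, -0.001, 0.0]
ft_force: [-0.2, -0.3, 0.6]
width: 0.0432
grip_force: 0.0
```

```bash
python3 - <<'E'
from h import *
s=r.read_state();print(s["time"],s["ee_pos"],s["joint_positions"],s["eef_rot"])
t=r.camera("top").astype(int)[:,:,::-1];m=r.camera_model("wrist");T=np.array(m["T"]);im=r.camera("wrist");save(im,"w10.png");cv2.imwrite("pics/t10.png",t.astype(np.uint8))
for d in r.spot_point("rest1","wrist")[:4]: print(round(d["conf"],2),w("wrist",d["at"],T).round(4))
t=t[180:260,150:270];M=((t[:,:,2]>1.9*t[:,:,1])&(t[:,:,2]>60)).astype(np.uint8);n,l,st,c=cv2.connectedComponentsWithStats(M)
print([(int(st[i,4]),[round(float(q),1) for q in c[i]+[150,180]],st[i,2:4].tolist()) for i in range(1,n) if st[i,4]>2])
a=cv2.imread("pics/top.png").astype(int)[180:260,150:270]
for dx in(34,68):
    x={34:41,68:75}[dx]; print("before R-G rows",(a[40:60,x-2:x+3,2]-a[40:60,x-2:x+3,1]).mean(1).astype(int).tolist());print("now   R-G rows",(t[40:60,x-2:x+3,2]-t[40:60,x-2:x+3,1]).mean(1).astype(int).tolist())
E
```

```text
21.4 [ 0.55425924 -0.25056773  0.09990812] [-0.26716699  0.44961675  0.79796305  1.65210672 -0.34064005  1.18742007
 -0.798437  ] [ 9.96743323e-01  8.06313155e-02 -1.15309232e-03  9.85354694e-05]
0.96 [ 0.5546 -0.2509  0.0554]
0.87 [ 0.5423 -0.1904  0.0527]
0.57 [ 0.564  -0.3118  0.0559]
[(26, [225.1, 227.5], [5, 6]), (25, [191.0, 233.4], [5, 6]), (3, [264.0, 236.0], [3, 1]), (245, [262.6, 250.9], [15, 19]), (3, [250.0, 248.0], [1, 3])]
before R-G rows [39, 39, 38, 37, 33, 20, 8, 2, 3, 10, 27, 57, 91, 109, 110, 91, 67, 46, 37, 32]
now   R-G rows [40, 40, 39, 38, 34, 21, 8, 1, 3, 11, 28, 60, 95, 114, 114, 94, 68, 48, 38, 33]
before R-G rows [2, 5, 13, 30, 60, 92, 108, 107, 88, 62, 42, 31, 27, 27, 29, 30, 31, 30, 29, 26]
now   R-G rows [2, 2, 6, 16, 31, 57, 91, 110, 112, 96, 69, 44, 32, 28, 30, 31, 32, 31, 29, 28]
```

In the top view pin0's foot has moved 1.3 px (about 3–4 mm), and pin1's hasn't moved. So prop 1 is home. Now the middle prop.

>>> arm_command(xyz=[[0.001, 0.0003, -0.03], [0.001, 0.0003, -0.06], [0.001, 0.0003, -0.085], [0.001, 0.0003, -0.1], [0.001, 0.0003, -0.1055], [0.001, 0.0003, -0.1055], [0.001, 0.0003, -0.1055]], rot=[[0, 0, 0], [0, 0, 0], [0, 0, 0], [0, 0, 0], [0, 0, 0], [0, 0, 0], [0, 0, 0]])

```text
time: 22.13
ee_pos: [0.5573, -0.2501, -0.0018]
eef_rot: [0.997, 0.081, 0.002, -0.0]
ft_force: [0.1, -0.6, 0.9]
width: 0.0436
grip_force: 0.0
```

>>> arm_command(xyz=[[0, 0, 0], [0, 0, 0], [0, 0, 0], [0, 0, 0], [0, 0, 0], [0, 0, 0]], rot=[[0, 0, 0], [0, 0, 0], [0, 0, 0], [0, 0, 0], [0, 0, 0], [0, 0, 0]], grip=0, squeeze=45)

```text
time: 22.63
ee_pos: [0.5568, -0.2511, -0.0029]
eef_rot: [0.997, 0.081, 0.002, 0.001]
ft_force: [2.0, -3.3, 2.7]
width: 0.0229
grip_force: 44.9
```

```bash
python3 - <<'E'
from h import *
s=r.read_state();print(s["ee_pos"])
rv,t,M=tiltrot(9.8,s["eef_rot"],1);d=R.from_euler('z',9.8,degrees=True).apply([np.cos(.6981),0,np.sin(.6981)])
for e in (.05,.01): print(rv,P1-.0022*d+(.065+e)*d+.0555*t-s["ee_pos"])
E
```

```text
[ 0.55683218 -0.25107957 -0.0028643 ]
[ 0.11623552 -0.68482555  0.0096239 ] [0.08517314 0.44125991 0.16785254]
[ 0.11623552 -0.68482555  0.0096239 ] [0.05497769 0.43604425 0.14214201]
```

>>> arm_command(xyz=[[0, 0, 0.01], [0, 0, 0.04], [0, 0, 0.08], [0, 0.01, 0.12], [0.005, 0.03, 0.155], [0.012, 0.05, 0.19], [0.02, 0.075, 0.22], [0.03, 0.105, 0.245], [0.04, 0.14, 0.265], [0.05, 0.175, 0.275], [0.06, 0.215, 0.275], [0.068, 0.255, 0.275], [0.076, 0.295, 0.275], [0.082, 0.335, 0.275], [0.0836, 0.375, 0.275], [0.0836, 0.41, 0.27], [0.0836, 0.441, 0.25], [0.0836, 0.441, 0.21], [0.0836, 0.441, 0.17], [0.0836, 0.441, 0.1697]], rot=[[0, 0, 0], [0, 0, 0], [0, 0, 0], [0, 0, 0], [0, 0, 0], [0.0116, -0.0685, 0.001], [0.0232, -0.137, 0.002], [0.0349, -0.2054, 0.003], [0.0465, -0.2739, 0.004], [0.0581, -0.3424, 0.005], [0.0697, -0.4109, 0.006], [0.0814, -0.4794, 0.007], [0.093, -0.5479, 0.008], [0.1046, -0.6163, 0.009], [0.1162, -0.6848, 0.0096], [0.1162, -0.6848, 0.0096], [0.1162, -0.6848, 0.0096], [0.1162, -0.6848, 0.0096], [0.1162, -0.6848, 0.0096], [0.1162, -0.6848, 0.0096]])

```text
time: 24.3
ee_pos: [0.6347, 0.1891, 0.1561]
eef_rot: [0.939, 0.082, 0.334, -0.027]
ft_force: [-1.2, -1.5, -3.7]
width: 0.0231
grip_force: 44.9
```

```bash
python3 - <<'E'
from h import *
s=r.read_state();print(s["ee_pos"],s["joint_positions"],tiltrot(9.8,s["eef_rot"],1)[0]);P=P1-.0022*R.from_euler('z',9.8,degrees=True).apply([np.cos(.6981),0,np.sin(.6981)])
depth(P,off=.065,b=.053)
T=np.array(r.camera_model("wrist")["T"]);r.camera("wrist")
for d in r.spot_point("pocket1","wrist")[:3]:print(round(d["conf"],2),w("wrist",d["at"],T).round(4))
E
```

```text
[0.63473329 0.18914802 0.15608794] [-0.73398112 -0.0161674   0.2656359   2.12577936  0.49201597  0.41451798
 -2.25372613] [ 0.00655818 -0.01391678 -0.00167171]
t 24.3 in mm -39.4 lat y,t mm [0.3 4.6] F d,y,t [-3.5 -1.2  1.9] att [-112.89  -19.31  138.57] w 0.0231 M [-0.33  1.34 -0.15]
```

>>> arm_command(xyz=[[0, 0, 0], [0, 0, 0], [0, 0, 0]], rot=[[0.0066, -0.0139, -0.0017], [0.0066, -0.0139, -0.0017], [0.0066, -0.0139, -0.0017]])

```text
time: 24.65
ee_pos: [0.641, 0.1913, 0.1692]
eef_rot: [0.934, 0.079, 0.348, -0.033]
ft_force: [-0.3, -0.8, -2.1]
width: 0.023
grip_force: 44.9
```

```bash
cat >> h.py <<'E'
P1b=P1-.0022*R.from_euler('z',9.8,degrees=True).apply([np.cos(.6981),0,np.sin(.6981)])
E
python3 - <<'E'
from h import *
s=r.read_state();print(s["ee_pos"],tiltrot(9.8,s["eef_rot"],1)[0])
depth(P1b,off=.065,b=.053);view(["wrist","scene"],"v11.png",P1b,psi=9.8)
T=np.array(r.camera_model("wrist")["T"])
for d in r.spot_point("pocket1","wrist")[:3]:print(round(d["conf"],2),w("wrist",d["at"],T).round(4))
E
```

```text
[0.64102145 0.19126012 0.16922546] [-0.00907545  0.01518596  0.0006763 ]
t 24.65 in mm -51.2 lat y,t mm [ 1.  -1.2] F d,y,t [-1.7 -0.7  1.3] att [ 114.89   20.25 -136.73] w 0.023 M [-0.21  1.13  0.04]
```

View pics/v11.png

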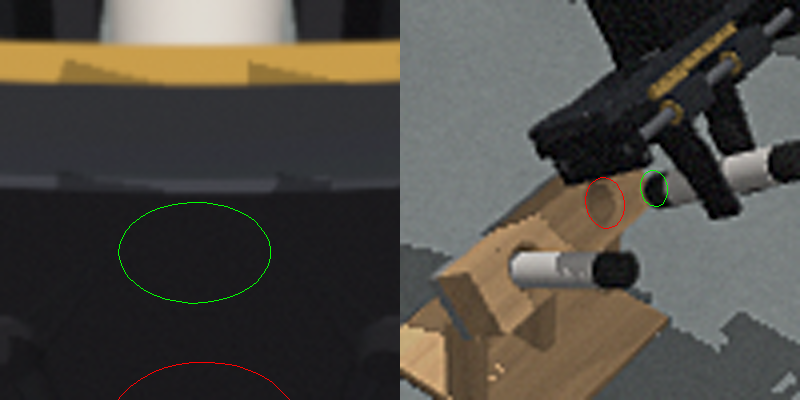

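The scene half shows pocket1's mouth dark inside the predicted red circle at (603,203), and the held prop's end at (655,188) lined up with it. I'll approach to 10 mm.

>>> arm_command(xyz=[[-0.0151, -0.0032, -0.0137], [-0.0301, -0.0063, -0.0274], [-0.0301, -0.0063, -0.0274], [-0.0301, -0.0063, -0.0274], [-0.0301, -0.0063, -0.0274]], rot=[[-0.0091, 0.0152, 0.0007], [-0.0091, 0.0152, 0.0007], [-0.0091, 0.0152, 0.0007], [-0.0091, 0.0152, 0.0007], [-0.0091, 0.0152, 0.0007]])

```text
time: 25.22
ee_pos: [0.6107, 0.1852, 0.14]
eef_rot: [0.936, 0.081, 0.34, -0.029]
ft_force: [-0.2, 0.6, -1.4]
width: 0.0229
grip_force: 44.9
```

```bash
python3 - <<'E'
from h import *
s=r.read_state();print(tiltrot(9.8,s["eef_rot"],1)[0])
depth(P1b,off=.065,b=.053)
E
```

```text
[ 0.0009006  -0.001438   -0.00073465]
t 25.2167 in mm -9.7 lat y,t mm [0.4 1.3] F d,y,t [-1.   0.6  1.1] att [-113.87  -19.67  137.94] w 0.0229 M [-0.18  1.09  0.02]
```

>>> arm_command(xyz=[[-0.0036, -0.0006, -0.0018], [-0.0066, -0.0011, -0.0044], [-0.0097, -0.0016, -0.0069], [-0.0127, -0.0022, -0.0095], [-0.0142, -0.0024, -0.0108], [-0.0142, -0.0024, -0.0108]], rot=[[0, 0, 0], [0, 0, 0], [0, 0, 0], [0, 0, 0], [0, 0, 0], [0, 0, 0]])

```text
time: 25.72
ee_pos: [0.5952, 0.182, 0.1274]
eef_rot: [0.937, 0.081, 0.339, -0.028]
ft_force: [-1.7, -1.9, -1.1]
width: 0.0228
grip_force: 44.9
```

```bash
python3 -c "
from h import *
depth(P1b,off=.065,b=.053)"
```

```text
t 25.7167 in mm 10.4 lat y,t mm [-0.1  0.7] F d,y,t [-2.3 -1.5 -0.5] att [-113.73  -19.54  138.04] w 0.0228 M [-0.52  1.39 -0.09]
```

Entering freely. On to about 40 mm.

>>> arm_command(xyz=[[-0.003, -0.0005, -0.0026], [-0.006, -0.001, -0.0051], [-0.009, -0.0016, -0.0077], [-0.0121, -0.0021, -0.0103], [-0.0151, -0.0026, -0.0129], [-0.0166, -0.0029, -0.0141], [-0.0181, -0.0031, -0.0154], [-0.0196, -0.0034, -0.0167], [-0.0211, -0.0036, -0.018], [-0.0226, -0.0039, -0.0193], [-0.0226, -0.0039, -0.0193], [-0.0226, -0.0039, -0.0193]], rot=[[0, 0, 0], [0, 0, 0], [0, 0, 0], [0, 0, 0], [0, 0, 0], [0, 0, 0], [0, 0, 0], [0, 0, 0], [0, 0, 0], [0, 0, 0], [0, 0, 0], [0, 0, 0]])

```text
time: 26.72
ee_pos: [0.5733, 0.1782, 0.109]
eef_rot: [0.937, 0.08, 0.34, -0.029]
ft_force: [0.1, -5.1, 5.7]
width: 0.0229
grip_force: 45.0
```

```bash
python3 -c "
from h import *
depth(P1b,off=.065,b=.053)"
```

```text
t 26.7167 in mm 39.3 lat y,t mm [-0.1  0.6] F d,y,t [ 3.1 -5.  -4.9] att [-113.84  -19.58  138.  ] w 0.0229 M [-1.05  0.31 -0.59]
```

>>> arm_command(xyz=[[-0.0008, -0.0012, 0.0011], [-0.0023, -0.0015, -0.0002], [-0.0038, -0.0018, -0.0015], [-0.0053, -0.002, -0.0027], [-0.0053, -0.002, -0.0027], [-0.0053, -0.002, -0.0027]], rot=[[0, 0, 0], [0, 0, 0], [0, 0, 0], [0, 0, 0], [0, 0, 0], [0, 0, 0]])

```text
time: 27.22
ee_pos: [0.5704, 0.1781, 0.1094]
eef_rot: [0.936, 0.081, 0.342, -0.03]
ft_force: [12.8, -1.0, 6.0]
width: 0.023
grip_force: 45.0
```

```bash
python3 - <<'E'
from h import *
depth(P1b,off=.065,b=.053)
t=r.camera("top").astype(int)[180:260,150:270,::-1];a=cv2.imread("pics/t10.png").astype(int)[180:260,150:270]
for x in (41,75):
  for q in(a,t): print(x,(q[40:60,x-2:x+3,2]-q[40:60,x-2:x+3,1]).mean(1).astype(int).tolist())
E
```

```text
t 27.2167 in mm 41.5 lat y,t mm [ 0.2 -1.6] F d,y,t [13.4 -3.1  3.4] att [-114.19  -19.9   137.66] w 0.023 M [-0.34 -2.05 -0.31]
41 [40, 40, 39, 38, 34, 21, 8, 1, 3, 11, 28, 60, 95, 114, 114, 94, 68, 48, 38, 33]
41 [-1, -1, 0, 4, 7, 5, 2, 0, -1, 1, 5, 11, 18, 21, 21, 15, 8, 4, 2, 1]
75 [2, 2, 6, 16, 31, 57, 91, 110, 112, 96, 69, 44, 32, 28, 30, 31, 32, 31, 29, 28]
75 [1, 2, 7, 15, 26, 44, 66, 84, 96, 92, 69, 45, 32, 29, 30, 30, 30, 29, 28, 28]
```

>>> arm_command(xyz=[[0.0008, 0.0001, -0.0009], [-0.0007, -0.0001, -0.0022], [-0.0022, -0.0004, -0.0035], [-0.0022, -0.0004, -0.0035], [-0.0022, -0.0004, -0.0035]], rot=[[0, 0, 0], [0, 0, 0], [0, 0, 0], [0, 0, 0], [0, 0, 0]])

```text
time: 27.68
ee_pos: [0.5706, 0.1782, 0.1088]
eef_rot: [0.935, 0.08, 0.345, -0.031]
ft_force: [18.3, -1.5, 14.6]
width: 0.0227
grip_force: 45.0
```

```bash
python3 - <<'E'
from h import *
depth(P1b,off=.065,b=.053)
t=r.camera("top").astype(int)[180:260,150:270,::-1];a=cv2.imread("pics/t10.png").astype(int)[180:260,150:270]
for q in(a,t): print((q[44:66,39:44,2]).mean(1).astype(int).tolist())
E
```

```text
t 27.6833 in mm 42.0 lat y,t mm [ 0.2 -1. ] F d,y,t [23.1 -4.6  0.2] att [ 114.52   20.03 -137.39] w 0.0227 M [-0.29 -3.8  -0.46]
[143, 132, 117, 108, 108, 109, 108, 117, 130, 137, 142, 147, 153, 159, 159, 160, 160, 160, 160, 160, 160, 160]
[29, 27, 17, 8, 11, 11, 20, 31, 33, 32, 26, 20, 14, 16, 19, 24, 30, 36, 43, 51, 63, 73]
```

>>> arm_command(xyz=[[0.003, 0.0005, 0.0026], [0.006, 0.001, 0.0051], [0.0068, 0.0012, 0.0058], [0.0068, 0.0012, 0.0058]], rot=[[0, 0, 0], [0, 0, 0], [0, 0, 0], [0, 0, 0]])

```text
time: 28.07
ee_pos: [0.5726, 0.1778, 0.1087]
eef_rot: [0.937, 0.081, 0.34, -0.029]
ft_force: [1.2, -0.7, 5.2]
width: 0.0232
grip_force: 45.0
```

```bash
python3 -c "
from h import *
depth(P1b,off=.065,b=.053)"
```

```text
t 28.0667 in mm 40.1 lat y,t mm [-0.4  0.3] F d,y,t [ 4.1 -0.9 -3.3] att [-113.82  -19.68  137.96] w 0.0232 M [-0.35 -0.27 -0.27]
```

>>> arm_command(xyz=[[0, 0, 0], [0, 0, 0], [0, 0, 0], [0, 0, 0], [-0.006, -0.001, 0.008], [-0.019, -0.0033, 0.023], [-0.038, -0.0065, 0.046], [-0.06, -0.01, 0.073], [-0.06, -0.01, 0.073], [-0.06, -0.01, 0.073]], rot=[[0, 0, 0], [0, 0, 0], [0, 0, 0], [0, 0, 0], [0, 0, 0], [0, 0, 0], [0, 0, 0], [0, 0, 0], [0, 0, 0], [0, 0, 0]], grip=0.5)

```text
time: 28.9
ee_pos: [0.5123, 0.1681, 0.1833]
eef_rot: [0.936, 0.081, 0.341, -0.03]
ft_force: [-0.2, -0.9, 0.7]
width: 0.0433
grip_force: 0.0
```

```bash
python3 - <<'E'
from h import *
s=r.read_state();print(s["time"],s["ee_pos"])
m=r.camera_model("wrist");b=r.camera("wrist")[:,:,::-1];save(b[:,:,::-1],"w12.png");im=b.astype(int)
Rz=R.from_euler('z',9.8,degrees=True);D=Rz.apply([np.cos(.6981),0,np.sin(.6981)]);up=Rz.apply([-np.sin(.6981),0,np.cos(.6981)])
u=proj(m,P1+D*.07+up*.012);c=int(u[0]);col=np.median(im[:,c-5:c+6].min(2),axis=1);d=np.diff(col)
print(u,"end",100+np.argmin(d[100:130]),"bound",130+np.argmax(d[130:160]));print(col[108:160].astype(int))
for L in np.arange(.064,.1,.004): print(round(L,4),proj(m,P1+D*L+up*.012)[1].round(1))
E
```

```text
28.9 [0.51229033 0.16810172 0.18333945]
[255.01297966 149.32811668] end 124 bound 148
[210 207 207 208 210 211 212 211 209 208 206 206 209 209 210 208 169  82
  56  55  56  56  55  55  55  56  55  56  57  57  57  57  57  57  57  57
  57  57  56  55  79 194 254 255 255 255 255 255 255 255 255 255]
0.064 157.0
0.068 151.9
0.072 146.7
0.076 141.6
0.08 136.4
0.084 131.2
0.088 126.0
0.092 120.8
0.096 115.6
```

```bash
python3 - <<'E'
from h import *
im=cv2.imread("pics/w12.png").astype(int);m=r.camera_model("wrist")
Rz=R.from_euler('z',9.8,degrees=True);D=Rz.apply([np.cos(.6981),0,np.sin(.6981)]);up=Rz.apply([-np.sin(.6981),0,np.cos(.6981)])
print(im[225:262,255,0].tolist(),im[225:262,235,0].tolist())
a=cv2.imread("pics/w8.png").astype(int);print(a[225:262,255,0].tolist(),a[225:262,235,0].tolist())
for L in (-.006,-.004,-.002,0,.002,.004): print(L,proj(m,P1+D*L+up*.012)[1].round(1),proj(m,P1+D*L+up*.025)[1].round(1))
# top pins
t=r.camera("top").astype(int)[180:260,150:270,::-1];b=cv2.imread("pics/top.png").astype(int)[180:260,150:270]
for x in(41,75):
  for q in(b,t):print(x,(q[40:60,x-2:x+3,2]-q[40:60,x-2:x+3,1]).mean(1).astype(int).tolist())
E
```

```text
[255, 255, 255, 255, 255, 255, 255, 255, 255, 255, 255, 255, 255, 254, 232, 139, 121, 128, 160, 124, 101, 111, 120, 129, 136, 141, 145, 148, 151, 146, 120, 152, 157, 157, 156, 150, 145] [121, 120, 119, 119, 121, 126, 125, 121, 119, 120, 118, 117, 115, 115, 115, 117, 120, 125, 151, 112, 101, 112, 122, 129, 136, 142, 145, 147, 151, 154, 156, 156, 157, 157, 157, 154, 152]
[255, 255, 255, 255, 255, 255, 255, 255, 254, 239, 143, 120, 126, 160, 178, 179, 178, 176, 171, 123, 101, 111, 121, 128, 135, 141, 144, 147, 151, 153, 155, 155, 156, 157, 156, 154, 151] [120, 121, 119, 121, 124, 121, 116, 114, 115, 118, 121, 122, 126, 153, 174, 179, 178, 176, 169, 115, 101, 112, 121, 129, 136, 141, 143, 147, 151, 154, 154, 155, 156, 156, 155, 153, 151]
-0.006 240.2 246.7
-0.004 237.9 244.4
-0.002 235.7 242.1
0 233.5 239.8
0.002 231.2 237.4
0.004 229.0 235.0
41 [39, 39, 38, 37, 33, 20, 8, 2, 3, 10, 27, 57, 91, 109, 110, 91, 67, 46, 37, 32]
41 [2, 1, -1, 0, -1, -1, -1, -1, -2, -1, -2, 1, 10, 16, 16, 10, 3, 0, -1, -2]
75 [2, 5, 13, 30, 60, 92, 108, 107, 88, 62, 42, 31, 27, 27, 29, 30, 31, 30, 29, 26]
75 [1, 2, 7, 14, 24, 40, 56, 64, 62, 55, 45, 35, 30, 29, 30, 32, 31, 30, 28, 25]
```

Prop 2 stands out of its mouth exactly as far as prop 1: 115 px from mouth to end in both views. I'll clear the arm so the top camera sees both pins unshaded.

>>> arm_command(xyz=[[-0.005, 0, 0.035], [-0.005, -0.01, 0.07], [0, -0.04, 0.1], [0.01, -0.08, 0.1], [0.015, -0.12, 0.1], [0.02, -0.16, 0.1], [0.025, -0.2, 0.09], [0.03, -0.24, 0.09], [0.04, -0.28, 0.09], [0.04, -0.32, 0.09], [0.04, -0.36, 0.09], [0.04, -0.4, 0.07], [0.04, -0.41, 0.04], [0.04, -0.41, 0.02], [0.04, -0.41, 0.02]], rot=[[0, 0, 0], [0, 0, 0], [-0.0115, 0.0686, 0], [-0.023, 0.137, 0], [-0.0345, 0.206, 0], [-0.046, 0.275, 0], [-0.0575, 0.343, 0], [-0.069, 0.412, 0], [-0.0805, 0.48, 0], [-0.092, 0.549, -0.003], [-0.1035, 0.618, -0.003], [-0.115, 0.6864, -0.004], [-0.115, 0.6864, -0.004], [-0.115, 0.6864, -0.004], [-0.115, 0.6864, -0.004]])

```text
time: 30.25
ee_pos: [0.5495, -0.2438, 0.1944]
eef_rot: [0.997, 0.082, -0.006, -0.0]
ft_force: [-0.6, 0.7, 0.0]
width: 0.0436
grip_force: 0.0
```

```bash
python3 - <<'E'
from h import *
print(r.read_state()["time"])
t=r.camera("top").astype(int)[180:260,150:270,::-1];b=cv2.imread("pics/top.png").astype(int)[180:260,150:270]
for x in(41,75):
  for q in(b,t):print(x,(q[40:60,x-2:x+3,2]-q[40:60,x-2:x+3,1]).mean(1).astype(int).tolist())
for l in ["cup","glaze_jar","bowl"]: print(l,[w("top",d["at"]).round(3) for d in r.spot_point(l,"top")[:1]])
E
```

```text
30.25
41 [39, 39, 38, 37, 33, 20, 8, 2, 3, 10, 27, 57, 91, 109, 110, 91, 67, 46, 37, 32]
41 [41, 41, 40, 39, 34, 22, 8, 2, 1, 6, 14, 31, 61, 95, 115, 114, 98, 72, 47, 36]
75 [2, 5, 13, 30, 60, 92, 108, 107, 88, 62, 42, 31, 27, 27, 29, 30, 31, 30, 29, 26]
75 [1, 1, 7, 16, 31, 58, 91, 112, 113, 98, 71, 44, 32, 29, 30, 31, 32, 31, 30, 26]
cup [array([ 0.747, -0.03 , -0.001])]
glaze_jar [array([ 0.76 ,  0.067, -0.   ])]
bowl [array([ 0.412, -0.028,  0.002])]
```

```bash
python3 - <<'E'
from h import *
from scipy.optimize import minimize
from scipy.ndimage import shift
m=r.camera_model("top");ims=[cv2.cvtColor(r.camera("top"),cv2.COLOR_RGB2BGR) for _ in range(1)]
t=ims[0].astype(float)[:,:,2]-ims[0].astype(float)[:,:,1];b=cv2.imread("pics/top.png").astype(float);b=b[:,:,2]-b[:,:,1]
Rz=R.from_euler('z',9.8,degrees=True);D=Rz.apply([np.cos(.6981),0,np.sin(.6981)])
for nm,(x,y),P in(("pin1",(191,233),P1),("pin0",(225,226),P0)):
    e=proj(m,P-D*.06)-proj(m,P-D*.056)
    rw=slice(y-4,y+7);cw=slice(x-4,x+5)
    s=minimize(lambda q:np.sum((shift(b,[q[1],q[0]],order=3)[rw,cw]-t[rw,cw])**2),[0,1],method="Nelder-Mead").x
    print(nm,"expected px for 4 mm",e.round(2),"seen",s.round(2))
E
```

```text
pin1 expected px for 4 mm [0.41 1.3 ] seen [0.34 0.92]
pin0 expected px for 4 mm [0.33 1.31] seen [0.28 1.07]
```

Both pins are in by about 3–3.5 mm of 4 by sub-pixel fit. With over 40 s left, I'll nudge each prop home with the side of the shut fingers against its outer end, so there's no grip release to spring it back.

```bash
python3 - <<'E'
from h import *
s=r.read_state();rv,t,M=tiltrot(9.8,s["eef_rot"],1);d=R.from_euler('z',9.8,degrees=True).apply([np.cos(.6981),0,np.sin(.6981)])
print(s["time"],rv)
for n,P in(("1",P1),("0",P0)): print(n,(P+(.0865+.0095+.02)*d+.05*t-s["ee_pos"]).round(4))
E
```

```text
30.5 [ 0.11716078 -0.68706256  0.00222637]
1 [ 0.0878  0.4323 -0.0315]
0 [ 0.1021  0.3495 -0.0315]
```

>>> arm_command(xyz=[[0.01, 0.03, 0.02], [0.025, 0.06, 0.04], [0.045, 0.095, 0.06], [0.065, 0.13, 0.07], [0.085, 0.165, 0.07], [0.1, 0.2, 0.07], [0.11, 0.235, 0.07], [0.115, 0.27, 0.06], [0.115, 0.305, 0.05], [0.115, 0.335, 0.03], [0.11, 0.3495, 0], [0.1021, 0.3495, -0.0315], [0.1021, 0.3495, -0.0315], [0.1021, 0.3495, -0.0315], [0.1021, 0.3495, -0.0315], [0.1021, 0.3495, -0.0315]], rot=[[0, 0, 0], [0.0117, -0.0687, 0], [0.0234, -0.137, 0], [0.0351, -0.206, 0], [0.0469, -0.275, 0], [0.0586, -0.3435, 0.001], [0.0703, -0.412, 0.001], [0.082, -0.481, 0.001], [0.0937, -0.55, 0.002], [0.1054, -0.618, 0.002], [0.1172, -0.687, 0.002], [0.1172, -0.687, 0.002], [0.1172, -0.687, 0.002], [0.1172, -0.687, 0.002], [0.1172, -0.687, 0.002], [0.1172, -0.687, 0.002]], grip=0, squeeze=20)

```text
time: 31.83
ee_pos: [0.6569, 0.1065, 0.1736]
eef_rot: [0.936, 0.079, 0.342, -0.03]
ft_force: [-0.7, -0.0, 0.6]
width: 0.0005
grip_force: 0.0
```

```bash
python3 -c "
from h import *
depth(P0,off=.096,b=.05)"
```

```text
t 31.8333 in mm -22.5 lat y,t mm [-1.  -0.8] F d,y,t [-0.1  0.1 -0.9] att [ 114.06   19.76 -137.61] w 0.0005 M [-0.18  0.9  -0.04]
```

>>> arm_command(xyz=[[-0.003, -0.0005, -0.0026], [-0.006, -0.001, -0.0051], [-0.009, -0.0016, -0.0077], [-0.0121, -0.0021, -0.0103], [-0.0143, -0.0025, -0.0122], [-0.0158, -0.0027, -0.0135], [-0.0174, -0.003, -0.0148], [-0.0189, -0.0033, -0.0161], [-0.0204, -0.0035, -0.0174], [-0.0204, -0.0035, -0.0174]], rot=[[0, 0, 0], [0, 0, 0], [0, 0, 0], [0, 0, 0], [0, 0, 0], [0, 0, 0], [0, 0, 0], [0, 0, 0], [0, 0, 0], [0, 0, 0]])

```text
time: 32.67
ee_pos: [0.6398, 0.1055, 0.1599]
eef_rot: [0.934, 0.08, 0.347, -0.032]
ft_force: [16.5, 2.8, 12.2]
width: 0.0002
grip_force: 10.2
```

```bash
python3 -c "
from h import *
depth(P0,off=.096,b=.05)"
```

```text
t 32.6667 in mm -0.1 lat y,t mm [ 0.8 -1.2] F d,y,t [20.7 -0.1  1.4] att [ 114.79   20.21 -137.03] w 0.0002 M [ 0.51 -3.58 -0.05]
```

>>> arm_command(xyz=[[0.0015, 0.0003, 0.0013], [0.003, 0.0005, 0.0026], [0.0045, 0.0008, 0.0039], [0.006, 0.001, 0.0051], [0.0075, 0.0013, 0.0064], [0.0151, 0.0026, 0.0129], [0.0227, 0.0039, 0.0193], [0.016, 0.043, 0.0193], [0.0084, 0.0857, 0.0193], [0.0061, 0.0862, 0.0174], [0.0061, 0.0862, 0.0174], [0.0061, 0.0862, 0.0174], [0.0061, 0.0862, 0.0174]], rot=[[0, 0, 0], [0, 0, 0], [0, 0, 0], [0, 0, 0], [0, 0, 0], [0, 0, 0], [0, 0, 0], [0, 0, 0], [0, 0, 0], [0, 0, 0], [0, 0, 0], [0, 0, 0], [0, 0, 0]])

```text
time: 33.75
ee_pos: [0.6399, 0.188, 0.169]
eef_rot: [0.937, 0.079, 0.339, -0.029]
ft_force: [0.5, -0.6, -0.5]
width: 0.0002
grip_force: 0.0
```

```bash
python3 -c "
from h import *
depth(P1,off=.096,b=.05)"
```

```text
t 33.75 in mm -17.7 lat y,t mm [-1.8  0.9] F d,y,t [-0.  -0.7  0.6] att [ 113.71   19.58 -138.  ] w 0.0002 M [-0.19  0.91  0.01]
```

>>> arm_command(xyz=[[-0.003, 0.0005, -0.0026], [-0.006, 0, -0.0051], [-0.009, -0.0006, -0.0077], [-0.0106, -0.0008, -0.009], [-0.0121, -0.0011, -0.0103], [-0.0136, -0.0014, -0.0116], [-0.0151, -0.0016, -0.0129], [-0.0166, -0.0019, -0.0142], [-0.0166, -0.0019, -0.0142]], rot=[[0, 0, 0], [0, 0, 0], [0, 0, 0], [0, 0, 0], [0, 0, 0], [0, 0, 0], [0, 0, 0], [0, 0, 0], [0, 0, 0]])

```text
time: 34.5
ee_pos: [0.6259, 0.1889, 0.1589]
eef_rot: [0.936, 0.08, 0.343, -0.031]
ft_force: [8.3, 1.2, 5.8]
width: 0.0004
grip_force: 5.3
```

```bash
python3 -c "
from h import *
depth(P1,off=.096,b=.05)"
```

```text
t 34.5 in mm -0.3 lat y,t mm [ 1.4 -0.2] F d,y,t [10.2 -0.3  1. ] att [ 114.19   20.01 -137.55] w 0.0004 M [ 0.09 -1.42 -0.01]
```

>>> arm_command(xyz=[[-0.0015, -0.0003, -0.0013], [-0.003, -0.0005, -0.0026], [-0.003, -0.0005, -0.0026], [-0.003, -0.0005, -0.0026], [-0.0015, -0.0003, -0.0013], [0, 0, 0], [0.0015, 0.0003, 0.0013], [0.003, 0.0005, 0.0026], [0.0045, 0.0008, 0.0039], [0.006, 0.001, 0.0051], [0.0151, 0.0026, 0.0129], [0.0302, 0.0052, 0.0257], [0.045, 0.0, 0.055], [0.045, -0.03, 0.08], [0.045, -0.07, 0.08], [0.045, -0.11, 0.08], [0.045, -0.15, 0.08], [0.045, -0.19, 0.08], [0.03, -0.225, 0.08], [0.02, -0.265, 0.08]], rot=[[0, 0, 0], [0, 0, 0], [0, 0, 0], [0, 0, 0], [0, 0, 0], [0, 0, 0], [0, 0, 0], [0, 0, 0], [0, 0, 0], [0, 0, 0], [0, 0, 0], [0, 0, 0], [0, 0, 0], [0, 0, 0], [0, 0, 0], [0, 0, 0], [0, 0, 0], [0, 0, 0], [0, 0, 0], [0, 0, 0]])

```text
time: 36.17
ee_pos: [0.642, -0.0783, 0.2341]
eef_rot: [0.937, 0.08, 0.339, -0.03]
ft_force: [0.9, 0.1, 0.3]
width: 0.0006
grip_force: 0.0
```

>>> arm_command(xyz=[[-0.015, -0.04, 0], [-0.035, -0.075, 0], [-0.055, -0.11, 0], [-0.075, -0.145, 0], [-0.095, -0.17, 0], [-0.095, -0.17, 0], [-0.095, -0.17, 0]], rot=[[0, 0.1, 0], [-0.02, 0.2, 0], [-0.04, 0.3, 0], [-0.06, 0.4, 0], [-0.08, 0.5, 0], [-0.1, 0.6, 0], [-0.117, 0.687, 0]])

```text
time: 36.75
ee_pos: [0.5455, -0.2509, 0.2355]
eef_rot: [0.997, 0.081, 0.015, -0.003]
ft_force: [-1.2, -0.1, 4.2]
width: 0.0007
grip_force: 0.0
```

```bash
python3 - <<'E'
from h import *
from scipy.optimize import minimize
from scipy.ndimage import shift
s=r.read_state();print(s["time"],s["ee_pos"])
im=r.camera("top").astype(float);save(im.astype(np.uint8),"t20.png");t=im[:,:,0]-im[:,:,1];b=cv2.imread("pics/top.png").astype(float);b=b[:,:,2]-b[:,:,1]
for nm,(x,y) in(("pin1",(191,233)),("pin0",(225,226))):
    rw=slice(y-4,y+7);cw=slice(x-4,x+5)
    q=minimize(lambda q:np.sum((shift(b,[q[1],q[0]],order=3)[rw,cw]-t[rw,cw])**2),[0,1],method="Nelder-Mead").x
    print(nm,q.round(2))
for l in ["cup","glaze_jar","bowl"]: print(l,[w("top",d["at"]).round(3) for d in r.spot_point(l,"top")[:1]])
E
```

```text
36.75 [ 0.54553871 -0.25086698  0.23545508]
pin1 [0.4  1.15]
pin0 [0.32 1.12]
cup [array([ 0.748, -0.032, -0.004])]
glaze_jar [array([0.762, 0.067, 0.001])]
bowl []
```

```bash
python3 -c "
from h import *
print(r.close_job())"
```

```text
the job is handed in; nothing more can be done
None
```

I loaded one prop in each pocket, chamfered end down and released, and handed the job in at about 37 s. The top camera shows both tell-tale pins pushed in about 3.5 of 4 mm, measured by sub-pixel fit. The cup and jar are unmoved; the bowl was where it started at the check at 30 s but was not detected in the last picture.

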